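# Cure a stepped glass ornament on the wind-in lamp bench

### The job

Glue up a stepped glass ornament under the curing lamp: wind the handwheel to bring the empty carriage fully out to its loading stop, stack all the amber glass discs lying on the table flat and centred on the carriage's round plate, the largest at the bottom and each next smaller one on top, then wind the carriage back in under the lamp until it touches the far stop, the stack still whole. Also push the blue fume extractor upright and square into its outline of blue tape beside the lamp, and leave everything else on the table where it is.

Things in the scene. Friction and masses are not known exactly. Their poses are not given: they have to be found in the camera images.
- bench: Fixed curing bench: grey base 90 mm wide along its own y (y -90 to 170 mm), gear box and level handwheel at its -y end, at its +y end a white lamp hood (130 x 100 mm, centre x 8, y 115; underside 148, top 178 mm above the table) on two thin posts at x 62. Origin on the table at x 0, y 0 of these figures. Turned up to 0.12 rad
- carriage (a joint): Travel of the aluminium carriage along the bench's +y, in m: 0 = against the loading stop (plate centre at bench x 0, y -30 mm), 0.144 = against the stop under the lamp. It is coupled to the handwheel by a rack, 48 mm for each turn, and stays where it is left
- wheel (a joint): Angle of the handwheel in rad, 0 at the loading stop, 18.85 (three turns) at the lamp stop: turning it clockwise seen from above moves the carriage towards the lamp, anticlockwise back to loading. Turns freely, about 1 N at the crank knob, until the carriage meets a stop
- plate (a point): Centre of the top face of the carriage's round steel plate (96 mm diameter, fixed on the carriage, face 48 mm above the table); axes as the bench's
- hub (a point): Middle of the handwheel (black, 120 mm diameter, axis vertical, rim top 64 mm above the table) at bench x 0, y -180 mm; this point is 68 mm above the table
- crank (a point): Centre of the top end of the upright black crank knob on the handwheel: a cylinder 20 mm in diameter and 50 mm tall (from 65 to 115 mm above the table), 50 mm from the wheel's axis, spinning freely about its own axis so that a grip need not turn with the wheel
- outline: Rectangle of blue tape (15 mm wide strips) stuck on the board beside the lamp end of the bench; inside measure 140 mm along its x and 170 mm along its y. Origin at its centre, on the table
- extractor: Loose blue fume extractor, a box 110 mm along its x, 140 mm along its y, 80 mm tall, about 0.6 to 0.9 kg, too wide to grasp. Origin at the centre of its underside. At the start it stands between the robot and its outline, within 0.55 rad of square to it
- disc66: Loose amber glass disc, 66 mm in diameter and 15 mm thick, lying flat (there are up to four, of 66, 56, 46 and 36 mm, two to four of them present; None when absent). Origin at the centre of its underside, z its axis; gripped across its diameter
- disc56: Loose amber glass disc, 56 mm in diameter and 15 mm thick, lying flat (there are up to four, of 66, 56, 46 and 36 mm, two to four of them present; None when absent). Origin at the centre of its underside, z its axis; gripped across its diameter
- disc46: Loose amber glass disc, 46 mm in diameter and 15 mm thick, lying flat (there are up to four, of 66, 56, 46 and 36 mm, two to four of them present; None when absent). Origin at the centre of its underside, z its axis; gripped across its diameter
- disc36: Loose amber glass disc, 36 mm in diameter and 15 mm thick, lying flat (there are up to four, of 66, 56, 46 and 36 mm, two to four of them present; None when absent). Origin at the centre of its underside, z its axis; gripped across its diameter
- tape_roll: Roll of blue tape, 100 mm across, 25 mm tall, lying flat; a bystander, leave alone
- flux_jar: Jar, 54 mm across, 60 mm tall; a bystander, leave alone
- solder_spool: Grey metal solder spool standing on end, 64 mm across, 50 mm tall; a bystander, leave alone
- iron_stand: Cream soldering-iron stand with a brass ball, 90 x 140 mm, about 110 mm tall; a bystander, leave alone
- pliers: Pliers with blue handles, about 140 mm long, lying flat; a bystander, leave alone
- bead_tub: White open tub, 90 x 120 x 40 mm; a bystander, leave alone
Not all that is in view belongs to the job. What is shaped like the disc46 but purple or yellow is not meant.

How it is judged:
By the outcome, as a careful person would: the job done as asked, in the order asked, and still so for the second after the job is handed in, with the robot touching nothing.
Of disc66, disc56, disc46, disc36 only 2 to 4 are there at a start; the rules pass over those that are not, and their reading is None.
At some moment in a run one of extractor may be knocked a few centimetres aside while the robot is not near it.
Once in a run the grip may slacken for a moment while it holds something.
It also fails if it takes over 210 s, if anything falls off the work surface, if the arm or the gripper's body presses on something with over 40 N, if the wrist force passes 120 N, or if a joint passes its speed limit or range.

### The arm

A 6-joint arm with a two-finger parallel gripper is mounted at the origin on the work surface. World frame = base frame: x ahead of the robot, y to its left, z up, the work surface at z = 0. Lengths are in m, angles in rad, forces in N, time in s.
With the tool pointing down it reaches from about 0.225 to 0.875 m from the base axis. Payload 3.4 kg.
Tool frame: the origin (TCP) lies midway between the tips of the shut fingers; the grasp point (between the pads) lies 19 mm behind it; z points along the fingers, y is the line along which they close (so a half turn about z gives the same grasp; the last joint's range is limited). The gripper opens to 85 mm and grips with 20 to 120 N. Pads are 22 mm wide; open, the fingers measure 114 mm over their backs; the gripper's body (76 mm by 85 mm) begins 54 mm behind the grasp point. The pads swing forward as they close: fully open they stand 13 mm farther back than shut.
Start: joints at [-1.28, 0.276, 1.505, -0, 1.361, -0.121], TCP at [0.23, -0.527, 0.231] pointing down, gripper open.
Joint ranges: [-2.89, 2.89], [-0.75, 2.08], [0.22, 2.7], [-1.18, 4.32], [0.11, 2.71], [-2.7, 2.7]. Speed limits (rad/s): [2.57, 2.57, 3.14, 3.14, 3.14, 3.14].

### API

Orientations are given as a unit quaternion [x, y, z, w].
In Python, from cell import ctrl gives the robot as it stands.
- The arm moves only by the shell command python3 -m crank 'ROWS'. ROWS is JSON, a list of rows, each an object with "fingers": the opening, from -1 (shut) to 1 (fully open); "translation": the shift along the tool's x, y, z in units of 100 mm (1.0 is 100 mm), a list of three; "dr": the turn, a rotation vector about the tool's x, y, z in units of 360 degrees (1.0 is 360 degrees), a list of three. A call has 1 to 10 rows; each row is the pose to reach, as a shift and turn from the pose commanded when the call began, along the tool's axes at that moment, turning the shorter way round; what a row does not reach only later rows make up. A row lasts 1/8 s, in which the tool goes at most 62.5 mm and 10.7 degrees, less where a joint would pass 70% of its speed; a pose out of reach is approached as far as the arm can. A call with a number of a shift or a turn outside -1 to 1 is refused whole. A call with a gripper value outside its range is refused whole. The fingers move at their own pace and stop on an object; the grip force is fixed at half the most. Time passes only in rows, so rows that repeat a pose let the fingers close. It gives the time, the measured TCP pose, the force, the opening and the grip force at its end, in the units of the state.
- ctrl.get_obs(): the state, without advancing time (a new reading comes with each control period).
- ctrl.capture(name): name is "scene" or "top" or "wrist"; returns a dict with "frame" (400x640x3 uint8, red, green, blue), "K" (3x3 intrinsics, pixels), "world_to_cam" (4x4, takes a point from world to camera coordinates). Camera axes: x right, y up, looking along -z (the intrinsics and any distortion apply to the point x, -y, -z); pixel columns grow to the right and rows downward; lengths in m; the calibration is good to about 2 mm. The wrist camera is an equidistant fisheye: a pixel r from the principal point sees the ray r / f radians off the axis. A picture is of the moment at which its call begins. There is no depth.
- ctrl.finish_job(): hands the job in; it is judged then, once.
Trained networks look in a picture, given as the dict that the camera call returned (one of the last four; its "shot" number tells which), for a name from the list of things; names that differ only in an ending like _2 or _b are one class to them, and where a whole thing is asked for, a point or a joint stands for the part that bears it (a point fixed in the world has none). Each returns a list of dicts, best first, with "p" (0 to 1); they miss things now and then, are a little off and sometimes report something else, mostly with a low value. They report only what shows in the picture. A call takes as long as a camera call. They do not tell look-alikes from the thing itself.
- ctrl.masks_of(name, picture): "pixels" (400x640 bool, what is visible of it) and "extent" ([left, top, right, bottom] in pixels, round what is visible of it).
- ctrl.mark_of(name, picture): "location" ([row, column] in pixels: a listed point, or the origin of a listed thing).
The state is a dict: "clock": time; "q": joint angles; "qvel": joint speeds; "effort": joint torques, N m; "eef_pos": TCP position; "tool_rot": TCP orientation; "contact_force": force on the tool from outside, world axes, zero at the start; "moment": the same for the moment, N m; "finger_gap": finger opening in m; "grasp_force": force on a finger pad.
Only numpy, scipy, OpenCV 4.12 (cv2) and the standard library are available. Lean on these libraries where they do the work, as an engineer would, in place of code of your own. Each camera call takes 0.05 s, during which the arm holds its last target. There are 200 camera calls.

## Working session

There is one attempt and no reset: what is moved stays moved. The work goes in short steps, Python scripts to look and compute and a shell command to move; the robot and the scene stay as the last step left them, time stands still between calls to the robot, and variables do not carry over. Pictures are saved under pics/ and viewed, at most 18 in all, crops included, and the job is handed in when it is done.

```bash
ls; mkdir -p pics
cat > h.py <<'E'
import numpy as np, cv2, sys
from cell import ctrl
from scipy.spatial.transform import Rotation as R
def ray(cap,row,col):
    K=np.array(cap["K"]);T=np.array(cap["world_to_cam"])
    x=(col-K[0,2])/K[0,0];y=(row-K[1,2])/K[1,1]
    if cap.get("name")=="wrist":
        r=np.hypot(x,y);s=np.sin(r)/r if r>1e-9 else 1
        d=np.array([x*s,-y*s,-np.cos(r)])
    else: d=np.array([x,-y,-1.])
    Ri=T[:3,:3].T
    return -Ri@T[:3,3],Ri@d
def at(cap,row,col,z):
    o,d=ray(cap,row,col);return o+d*(z-o[2])/d[2]
def proj(cap,p):
    K=np.array(cap["K"]);T=np.array(cap["world_to_cam"])
    c=T[:3,:3]@np.array(p)+T[:3,3];v=np.array([c[0],-c[1],-c[2]])
    if cap.get("name")=="wrist":
        t=np.arctan2(np.hypot(v[0],v[1]),v[2]);n=np.hypot(v[0],v[1])+1e-12
        u=v[:2]/n*t
    else: u=v[:2]/v[2]
    return np.array([K[1,1]*u[1]+K[1,2],K[0,0]*u[0]+K[0,2]])
def cap(n):
    c=ctrl.capture(n)
    return c
def save(c,f,scale=1.2,crop=None):
    im=c["frame"][:,:,::-1]
    if crop: l,t,r,b=crop; im=im[t:b,l:r]
    cv2.imwrite("pics/"+f,cv2.resize(im,None,fx=scale,fy=scale,interpolation=cv2.INTER_CUBIC))
E
python3 - <<'E'
from h import *
for n in("top","scene"):
    c=cap(n);save(c,n+"0.png",1.25);print(n,[k for k in c],c["K"],np.round(c["world_to_cam"],3).tolist())
    for t in "bench carriage wheel outline extractor disc66 disc56 disc46 disc36 tape_roll flux_jar solder_spool iron_stand pliers bead_tub".split():
        for m in ctrl.masks_of(t,c)[:5]: print(t,round(m["p"],2),m["extent"],int(m["pixels"].sum()))
    for t in "bench plate hub crank outline extractor disc66 disc56 disc46 disc36".split():
        for m in ctrl.mark_of(t,c)[:3]: print("  mark",t,round(m["p"],2),np.round(m["location"],1))
E
```

```text
pics
top ['frame', 'K', 'world_to_cam', 'shot'] [[361.33239694   0.         309.70254324]
 [  0.         361.33239694 200.27055646]
 [  0.           0.           1.        ]] [[0.03, -1.0, 0.004, -0.055], [0.988, 0.03, 0.152, -0.594], [-0.152, -0.0, 0.988, -0.872], [0.0, 0.0, 0.0, 1.0]]
bench 0.89 [210.8, 162.6, 385.6, 223.3] 7096
carriage 0.75 [256.0, 184.1, 280.9, 220.5] 752
wheel 0.85 [336.2, 171.6, 383.0, 220.0] 1854
outline 0.89 [134.6, 203.8, 212.5, 271.6] 1266
extractor 0.69 [121.3, 263.3, 195.6, 313.8] 3383
disc66 0.89 [405.3, 223.7, 433.1, 250.3] 525
disc66 0.73 [308.3, 260.5, 329.8, 283.7] 337
disc66 0.72 [272.3, 101.0, 294.0, 148.7] 352
disc66 0.58 [239.4, 296.6, 260.0, 312.7] 284
disc66 0.56 [358.0, 267.7, 375.4, 280.7] 178
disc56 0.89 [405.3, 223.7, 433.1, 250.3] 525
disc56 0.73 [308.3, 260.5, 329.8, 283.7] 337
disc56 0.72 [272.3, 101.0, 294.0, 148.7] 352
disc56 0.58 [239.4, 296.6, 260.0, 312.7] 284
disc56 0.56 [358.0, 267.7, 375.4, 280.7] 178
disc46 0.89 [405.3, 223.7, 433.1, 250.3] 525
disc46 0.73 [308.3, 260.5, 329.8, 283.7] 337
disc46 0.72 [272.3, 101.0, 294.0, 148.7
[... 3028 characters left out ...]
, 327.6, 184.6] 71
pliers 0.96 [257.4, 261.4, 301.4, 287.9] 444
bead_tub 0.7 [288.1, 272.3, 343.8, 321.2] 1639
  mark bench 0.85 [236.3 328.6]
  mark plate 0.61 [237.8 344.4]
  mark hub 0.94 [199.6 286.2]
  mark crank 0.56 [188.7 268.5]
  mark crank 0.38 [195.9 347.4]
  mark extractor 0.79 [256.4 450.3]
  mark disc66 0.73 [196.  345.9]
  mark disc66 0.72 [225.1 394. ]
  mark disc66 0.71 [179.3 276.7]
  mark disc56 0.73 [196.  345.9]
  mark disc56 0.72 [225.1 394. ]
  mark disc56 0.71 [179.3 276.7]
  mark disc46 0.73 [196.  345.9]
  mark disc46 0.72 [225.1 394. ]
  mark disc46 0.71 [179.3 276.7]
  mark disc36 0.73 [196.  345.9]
  mark disc36 0.72 [225.1 394. ]
  mark disc36 0.71 [179.3 276.7]
```

View pics/top0.png

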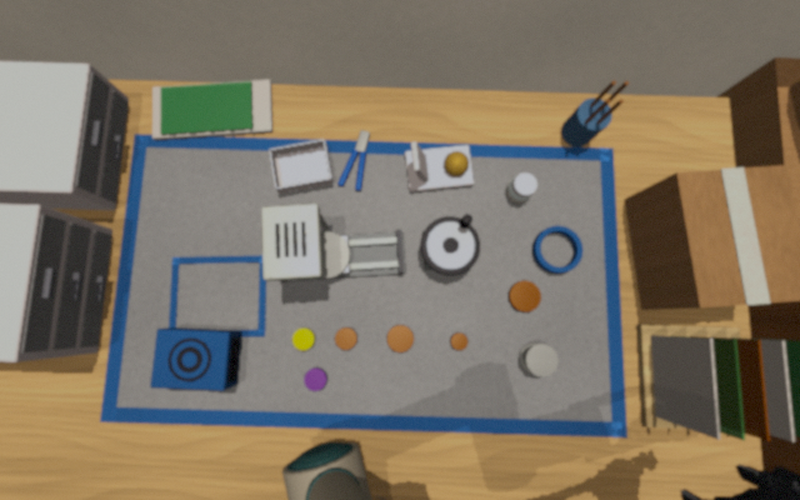

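View pics/scene0.png

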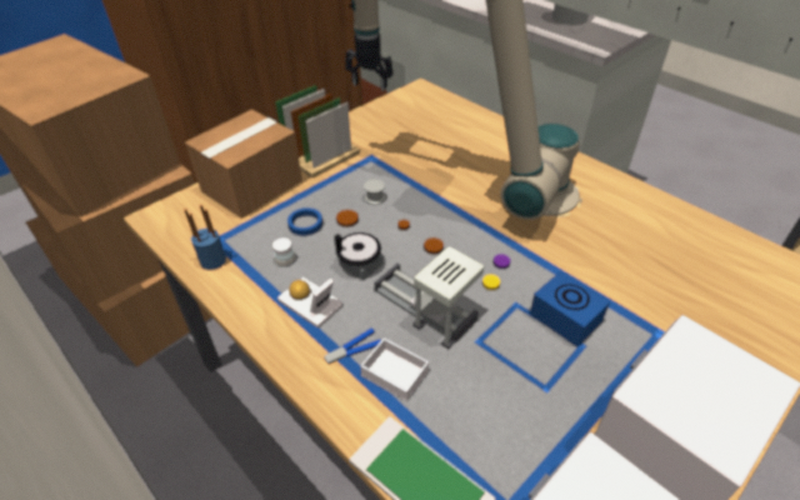

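The top view shows four amber discs at native pixels (420,237) large, (320,270), (277,270) and (367,273) small. The look-alikes are yellow at (243,271) and purple at (253,303). The hub is at (359,195) with its knob near (373,175), and the carriage is at (270,203), partly under the hood. The extractor is at (157,287), below its outline at (173,237).

Run:
```python
from h import *
c=cap("top");f=c["frame"]
hsv=cv2.cvtColor(f,cv2.COLOR_RGB2HSV)
m=((hsv[...,0]<16)&(hsv[...,1]>120)).astype(np.uint8); m[:,450:]=0; m[:215]=0;m[300:]=0
n,l,s,cen=cv2.connectedComponentsWithStats(m)
for i in range(1,n):
    if s[i,4]>60:
        p=at(c,cen[i][1],cen[i][0],.011)
        px=s[i]; a=at(c,cen[i][1],px[0]-.0,.015);b=at(c,cen[i][1],px[0]+px[2],.015)
        print("amber",cen[i].round(1),s[i,4],p.round(4),"width",np.linalg.norm(a-b).round(4))
for t,z in(("hub",.068),("crank",.115),("plate",.048),("extractor",0),("bench",0)):
    for n_ in ("top","scene"):
        cc=c if n_=="top" else cap("scene")
        for m in ctrl.mark_of(t,cc)[:1]: print(t,n_,at(cc,*m["location"],z).round(4))
# outline: inner hole
mk=ctrl.masks_of("outline",c)[0]["pixels"]
bl=((hsv[...,0]>100)&(hsv[...,0]<125)&(hsv[...,1]>110)).astype(np.uint8)
print("outline"); ys,xs=np.where(mk); r=cv2.minAreaRect(np.array([at(c,y,x,0)[:2]*1000 for y,x in zip(ys,xs)],np.float32)); print(r)
e=ctrl.masks_of("extractor",c)[0]["pixels"]
ys,xs=np.where(e); r=cv2.minAreaRect(np.array([at(c,y,x,.08)[:2]*1000 for y,x in zip(ys,xs)],np.float32)); print("ext@top",r)
for t,z in (("wheel",.06),("flux_jar",.06),("solder_spool",.05),("tape_roll",.025),("iron_stand",.0)):
    mm=ctrl.masks_of(t,c)[0]["extent"]; print(t,at(c,(mm[1]+mm[3])/2,(mm[0]+mm[2])/2,z).round(3))
save(c,"ext.png",5,(110,150,270,320) if 0 else (110,160,270,280+40 if 0 else 280))
save(c,"crop.png",5,(230,160,390,280))
o=ctrl.get_obs();print(o["eef_pos"],o["tool_rot"],R.from_quat(o["tool_rot"]).as_matrix().round(3).tolist(),o["clock"])
```

```text
amber [419.3 236.7] 439 [ 0.5136 -0.3244  0.011 ] width 0.0648
amber [319.9 270.8] 307 [ 0.4189 -0.0682  0.011 ] width 0.0535
amber [276.3 270.8] 197 [0.4156 0.0432 0.011 ] width 0.0407
amber [366.8 272.9] 130 [ 0.4172 -0.1883  0.011 ] width 0.0332
hub top [ 0.6115 -0.1592  0.068 ]
hub scene [ 0.6061 -0.1657  0.068 ]
crank top [ 0.6584 -0.189   0.115 ]
crank scene [ 0.7927 -0.2106  0.115 ]
plate top [0.5828 0.0795 0.048 ]
plate scene [0.5904 0.0892 0.048 ]
extractor top [0.3738 0.3341 0.    ]
extractor scene [0.3817 0.3301 0.    ]Traceback (most recent call last):
  File "<stdin>", line 14, in <module>
ValueError: only the last four pictures can be asked about
```

Run:
```python
from h import *
c=cap("top");f=c["frame"]
mk=ctrl.masks_of("outline",c)[0]["pixels"]
ys,xs=np.where(mk); r=cv2.minAreaRect(np.array([at(c,y,x,0)[:2]*1000 for y,x in zip(ys,xs)],np.float32)); print("outl",r)
e=ctrl.masks_of("extractor",c)[0]["pixels"]
ys,xs=np.where(e); r=cv2.minAreaRect(np.array([at(c,y,x,.08)[:2]*1000 for y,x in zip(ys,xs)],np.float32)); print("ext@top",r)
for t,z in (("wheel",.06),("flux_jar",.06),("solder_spool",.05),("tape_roll",.025),("iron_stand",.0)):
    for mm in ctrl.masks_of(t,c)[:1]:
        mm=mm["extent"]; print(t,at(c,(mm[1]+mm[3])/2,(mm[0]+mm[2])/2,z).round(3))
a=f[160:280,230:390,::-1];b=f[200:320,110:270,::-1]
cv2.imwrite("pics/crop.png",cv2.resize(a,None,fx=5,fy=5,interpolation=cv2.INTER_CUBIC))
cv2.imwrite("pics/crop2.png",cv2.resize(b,None,fx=5,fy=5,interpolation=cv2.INTER_CUBIC))
o=ctrl.get_obs();print(o["eef_pos"],o["tool_rot"],R.from_quat(o["tool_rot"]).as_matrix().round(3).tolist(),o["clock"])
```

```text
outl ((496.5943908691406, 317.844970703125), (169.94664001464844, 204.44541931152344), 1.7434983253479004)
ext@top ((372.8975830078125, 316.9502868652344), (161.6618194580078, 111.71820068359375), 89.23169708251953)
wheel [ 0.609 -0.162  0.06 ]
solder_spool [ 0.379 -0.341  0.05 ]
tape_roll [ 0.614 -0.393  0.025]
iron_stand [ 0.79  -0.147  0.   ]
[ 0.23016441 -0.5269703   0.23133355] [9.78877422e-01 2.04448011e-01 1.52165118e-05 5.41794721e-05] [[0.916, 0.4, 0.0], [0.4, -0.916, -0.0], [0.0, 0.0, -1.0]] 3.65
```

View pics/crop.png

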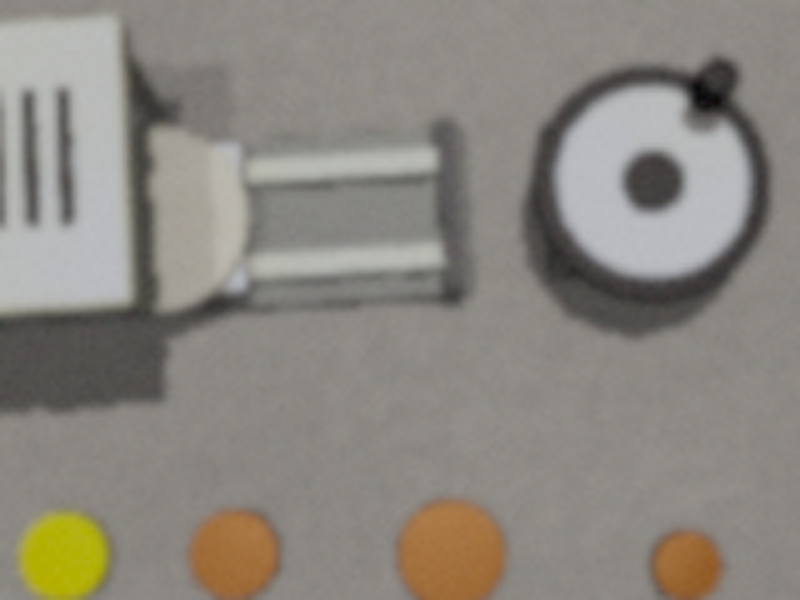

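View pics/crop2.png

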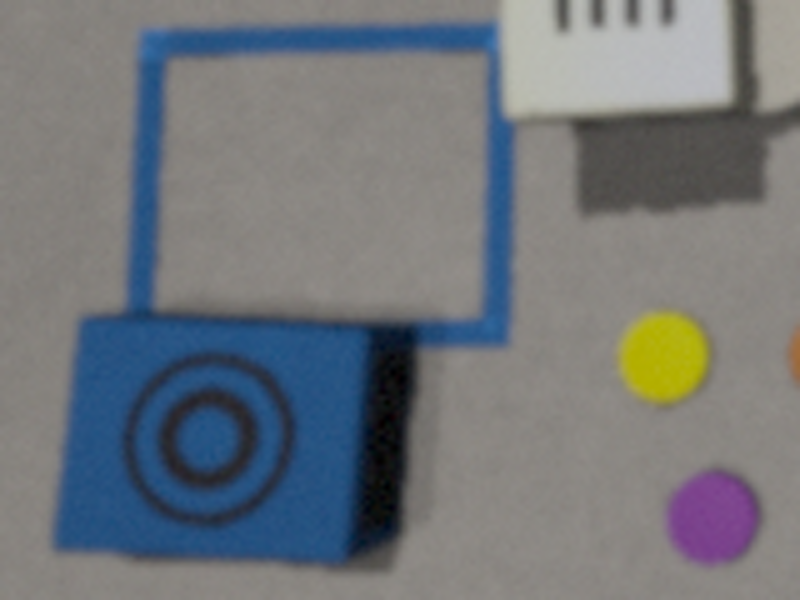

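Run:
```python
from h import *
c=cap("top")
A=lambda x,y,z:(at(c,160+y/5-.4,230+x/5-.4,z)[:2]*1000).round(1)
B=lambda x,y,z:(at(c,200+y/5-.4,110+x/5-.4,z)[:2]*1000).round(1)
print("hub",A(652,180,.068),"knob",A(720,73,.115))
p=[A(250,172,.03),A(440,155,.03),A(250,268,.03),A(440,250,.03)];print("rails",p)
for a,b in((0,1),(2,3)): d=p[a]-p[b];print("ang",np.arctan2(-d[0],d[1]))
p=[B(505,118,.178),B(735,108,.178),A(123,17,.178),A(134,303,.178)];print("hood",p)
d=p[0]-p[1];print(np.arctan2(-d[0],d[1]));d=p[2]-p[3];print(np.arctan2(d[1],d[0]))
e=[B(82,318,.08),B(372,325,.08),B(347,560,.08),B(55,548,.08)];print("ext",e,np.mean(e,0))
for a,b in((0,1),(1,2),(2,3),(3,0)): d=e[a]-e[b];print(np.linalg.norm(d),np.arctan2(d[1],d[0]))
o=[B(165,55,0),B(487,48,0),B(485,322,0),B(155,315,0)];print("out",o,np.mean(o,0))
for a,b in((0,1),(1,2),(2,3),(3,0)): d=o[a]-o[b];print(np.linalg.norm(d),np.arctan2(d[1],d[0]))
print("plate rim",A(248,210,.048))
```

```text
hub [ 607.5 -161.2] knob [ 652.  -186.5]
rails [array([611.9,  41.7]), array([623.8, -56.4]), array([561.9,  39.6]), array([574.2, -57.8])]
ang 0.12071499556088303
ang 0.12561841775323154
hood [array([518.9, 174.3]), array([526.1,  75.9]), array([654.4,  87.9]), array([528.3,  76.5])]
0.07304056530311978
0.09015935095366508
ext [array([425.8, 394.7]), array([426.6, 257. ]), array([318.6, 259.7]), array([320.1, 396. ])] [372.775 326.85 ]
137.7023238729107 1.576605992730904
108.0337447282098 -0.024994793618920055
136.30825360190045 -1.5818010182688065
105.70799402126595 3.1292943143462586
out [array([561.3, 405.1]), array([570.2, 235. ]), array([427.2, 225.6]), array([425.6, 396.7])] [496.075 315.6  ]
170.33267449318117 1.6230708226294064
143.3086180241789 0.06563983132805837
171.10748084172124 -1.5614453427821533
135.95973668700591 -3.079770283236819
plate rim [589.3  40.3]
```

The wheel hub is at about (0.6075,-0.161), the knob at (0.652,-0.187) and the bench yaw at about 0.09. I'll align the tool with the world axes and fly over the knob.

```bash
python3 -m crank '[{"fingers":1,"translation":[0,0,-0.2],"dr":[0,0,0.0655]},{"fingers":1,"translation":[0,0,-0.2],"dr":[0,0,0.0655]},{"fingers":1,"translation":[0,0,-0.2],"dr":[0,0,0.0655]},{"fingers":1,"translation":[0,0,-0.2],"dr":[0,0,0.0655]}]'
for i in 1 2; do :; done
python3 -m crank '[{"fingers":1,"translation":[1,-0.85,0],"dr":[0,0,0]},{"fingers":1,"translation":[1,-0.85,0],"dr":[0,0,0]},{"fingers":1,"translation":[1,-0.85,0],"dr":[0,0,0]}]'
python3 -m crank '[{"fingers":1,"translation":[1,-0.85,0],"dr":[0,0,0]},{"fingers":1,"translation":[1,-0.85,0],"dr":[0,0,0]},{"fingers":1,"translation":[1,-0.85,0],"dr":[0,0,0]}]'
python3 -m crank '[{"fingers":1,"translation":[1,-0.85,0],"dr":[0,0,0]},{"fingers":1,"translation":[1,-0.85,0],"dr":[0,0,0]},{"fingers":1,"translation":[1,-0.85,0],"dr":[0,0,0]}]'
python3 -m crank '[{"fingers":1,"translation":[0.9,-0.8,0],"dr":[0,0,0]},{"fingers":1,"translation":[0.9,-0.8,0],"dr":[0,0,0]},{"fingers":1,"translation":[0.9,-0.8,0],"dr":[0,0,0]},{"fingers":1,"translation":[0.9,-0.8,0],"dr":[0,0,0]}]'
python3 - <<'E'
from h import *
o=ctrl.get_obs();print(o)
print(R.from_quat(o["tool_rot"]).as_matrix().round(3).tolist())
c=cap("wrist");save(c,"w1.png",1.25);c["name"]="wrist"
for t,z in(("hub",.068),("crank",.115),("plate",.048),("bench",0)):
    for m in ctrl.mark_of(t,c)[:2]: print(t,round(m["p"],2),m["location"],at(c,*m["location"],z).round(4))
E
```

```text
clock: 4.2
eef_pos: [0.2301, -0.5268, 0.251]
tool_rot: [1.0, 0.001, -0.0, -0.0]
contact_force: [0.1, -0.4, 0.6]
finger_gap: 0.0855
grasp_force: 0.0
clock: 4.58
eef_pos: [0.3325, -0.4391, 0.2512]
tool_rot: [1.0, 0.003, 0.0, -0.001]
contact_force: [-0.5, -0.3, -0.0]
finger_gap: 0.0854
grasp_force: 0.0
clock: 4.95
eef_pos: [0.4321, -0.355, 0.2511]
tool_rot: [1.0, 0.003, 0.0, -0.0]
contact_force: [0.2, 0.6, 0.7]
finger_gap: 0.0854
grasp_force: 0.0
clock: 5.32
eef_pos: [0.5318, -0.2708, 0.2508]
tool_rot: [1.0, 0.002, 0.0, -0.0]
contact_force: [-1.3, -0.2, 0.4]
finger_gap: 0.0856
grasp_force: 0.0
clock: 5.82
eef_pos: [0.6189, -0.1937, 0.2509]
tool_rot: [1.0, -0.0, -0.001, 0.001]
contact_force: [-0.9, -0.4, -0.5]
finger_gap: 0.0854
grasp_force: 0.0
{'clock': 5.825, 'q': array([-0.40942737,  0.37974757,  1.30106168, -0.00193727,  1.46201449,
        1.16191715]), 'qvel': array([-0.01552777, -0.01195777,  0.00745481,  0.00733538, -0.00090442,
        0.00737915]), 'effort': array([ 1.02337036e+00, -4.81867146e+01, -2.55605382e+01,  9.04859346e-02,
       -3.22411337e-02, -6.85042687e-03]), 'eef_pos': array([ 0.61894158, -0.19370247,  0.2508721 ]), 'tool_rot': array([ 9.99999333e-01, -1.68339464e-04, -9.47784327e-04,  6.38485712e-04]), 'contact_force': array([-0.92549871, -0.41956759, -0.54022571]), 'moment': array([0.03200652, 0.02487072, 0.01282837]), 'grasp_force': 0.0, 'finger_gap': 0.08543923155501004}
[[1.0, -0.0, -0.002], [-0.0, -1.0, -0.001], [-0.002, 0.001, -1.0]]
hub 0.86 [182.8, 290.7] [ 0.6074 -0.1641  0.068 ]
crank 0.86 [154.6, 310.4] [ 0.6475 -0.1871  0.115 ]
plate 0.89 [197.3, 112.9] [0.5838 0.0899 0.048 ]
bench 0.66 [181.8, 171.4] [0.591  0.0149 0.    ]
```

View pics/w1.png

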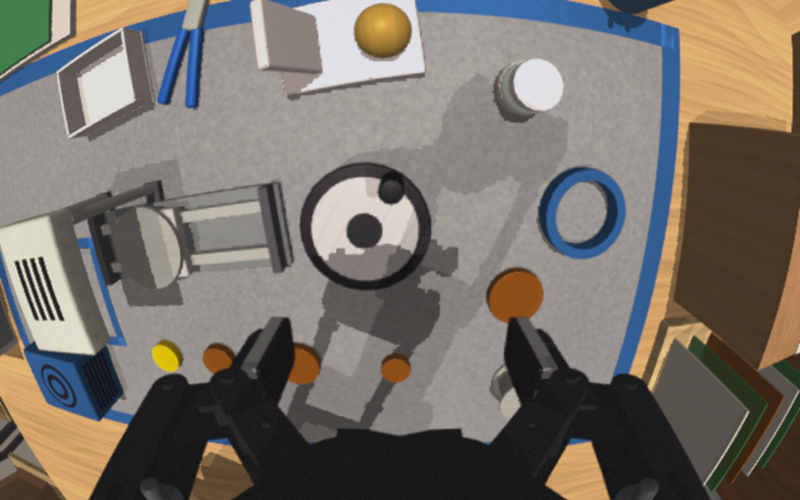

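The wrist view shows the hub at (290,183), the knob at (313,150), the plate at (113,197), and the arm aligned above them. I'll descend onto the knob at (0.650,-0.188) and grip it.

```bash
python3 -m crank '[{"fingers":1,"translation":[0.3,-0.035,0],"dr":[0,0,0]},{"fingers":1,"translation":[0.3,-0.035,0.4],"dr":[0,0,0]},{"fingers":1,"translation":[0.3,-0.035,0.9],"dr":[0,0,0]},{"fingers":1,"translation":[0.3,-0.035,0.9],"dr":[0,0,0]}]'
python3 -m crank '[{"fingers":1,"translation":[0,0,0.4],"dr":[0,0,0]},{"fingers":1,"translation":[0,0,0.79],"dr":[0,0,0]},{"fingers":1,"translation":[0,0,0.79],"dr":[0,0,0]},{"fingers":1,"translation":[0,0,0.79],"dr":[0,0,0]}]'
python3 -m crank '[{"fingers":-0.2,"translation":[0,0,0],"dr":[0,0,0]},{"fingers":-0.5,"translation":[0,0,0],"dr":[0,0,0]},{"fingers":-1,"translation":[0,0,0],"dr":[0,0,0]},{"fingers":-1,"translation":[0,0,0],"dr":[0,0,0]},{"fingers":-1,"translation":[0,0,0],"dr":[0,0,0]},{"fingers":-1,"translation":[0,0,0],"dr":[0,0,0]}]'
```

```text
clock: 6.58
eef_pos: [0.6467, -0.1878, 0.1572]
tool_rot: [1.0, -0.0, -0.005, -0.002]
contact_force: [-0.9, 0.3, 0.8]
finger_gap: 0.0855
grasp_force: 0.0
clock: 7.08
eef_pos: [0.6518, -0.1894, 0.0852]
tool_rot: [1.0, -0.0, 0.002, 0.001]
contact_force: [-0.5, 0.4, -0.4]
finger_gap: 0.0853
grasp_force: 0.0
clock: 7.82
eef_pos: [0.6501, -0.1883, 0.0829]
tool_rot: [1.0, 0.0, 0.0, 0.0]
contact_force: [-1.0, 1.3, 5.1]
finger_gap: 0.0187
grasp_force: 58.5
```

Gripped, with a gap of 19 mm. Now one half turn anticlockwise.

```bash
python3 -m crank '[{"fingers":-1,"translation":[0.06,-0.145,0],"dr":[0,0,0]},{"fingers":-1,"translation":[0.07,-0.3,0],"dr":[0,0,0]},{"fingers":-1,"translation":[0.035,-0.45,0],"dr":[0,0,0]},{"fingers":-1,"translation":[-0.045,-0.585,0],"dr":[0,0,0]},{"fingers":-1,"translation":[-0.165,-0.69,0],"dr":[0,0,0]},{"fingers":-1,"translation":[-0.31,-0.745,0],"dr":[0,0,0]},{"fingers":-1,"translation":[-0.465,-0.76,0],"dr":[0,0,0]},{"fingers":-1,"translation":[-0.62,-0.72,0],"dr":[0,0,0]},{"fingers":-1,"translation":[-0.75,-0.64,0],"dr":[0,0,0]},{"fingers":-1,"translation":[-0.855,-0.52,0],"dr":[0,0,0]}]'
python3 - <<'E'
from h import *
c=cap("top")
for t,z in(("hub",.068),("crank",.115),("plate",.048)):
    for m in ctrl.mark_of(t,c)[:1]: print(t,round(m["p"],2),m["location"],at(c,*m["location"],z).round(4))
print(ctrl.get_obs()["contact_force"],ctrl.get_obs()["eef_pos"])
E
```

```text
clock: 9.07
eef_pos: [0.5646, -0.1361, 0.0828]
tool_rot: [1.0, -0.0, 0.001, -0.0]
contact_force: [3.3, -0.3, 4.4]
finger_gap: 0.0191
grasp_force: 44.4
crank 0.15 [135.9, 242.5] [0.7367 0.1298 0.115 ]
plate 0.65 [202.5, 272.1] [0.5865 0.0582 0.048 ]
[ 0.29960669 -1.00021986  7.72753303] [ 0.56420027 -0.13693866  0.0828418 ]
```

```bash
python3 -m crank '[{"fingers":-1,"translation":[-0.06,0.145,0],"dr":[0,0,0]},{"fingers":-1,"translation":[-0.07,0.3,0],"dr":[0,0,0]},{"fingers":-1,"translation":[-0.035,0.45,0],"dr":[0,0,0]},{"fingers":-1,"translation":[0.045,0.585,0],"dr":[0,0,0]},{"fingers":-1,"translation":[0.165,0.69,0],"dr":[0,0,0]},{"fingers":-1,"translation":[0.31,0.745,0],"dr":[0,0,0]},{"fingers":-1,"translation":[0.465,0.76,0],"dr":[0,0,0]},{"fingers":-1,"translation":[0.62,0.72,0],"dr":[0,0,0]},{"fingers":-1,"translation":[0.75,0.64,0],"dr":[0,0,0]},{"fingers":-1,"translation":[0.855,0.52,0],"dr":[0,0,0]}]'
python3 -m crank '[{"fingers":-1,"translation":[0.06,-0.145,0],"dr":[0,0,0]},{"fingers":-1,"translation":[0.07,-0.3,0],"dr":[0,0,0]},{"fingers":-1,"translation":[0.035,-0.45,0],"dr":[0,0,0]},{"fingers":-1,"translation":[-0.045,-0.585,0],"dr":[0,0,0]},{"fingers":-1,"translation":[-0.165,-0.69,0],"dr":[0,0,0]},{"fingers":-1,"translation":[-0.31,-0.745,0],"dr":[0,0,0]},{"fingers":-1,"translation":[-0.465,-0.76,0],"dr":[0,0,0]},{"fingers":-1,"translation":[-0.62,-0.72,0],"dr":[0,0,0]},{"fingers":-1,"translation":[-0.75,-0.64,0],"dr":[0,0,0]},{"fingers":-1,"translation":[-0.855,-0.52,0],"dr":[0,0,0]}]'
python3 - <<'E'
from h import *
c=cap("top")
for n in("top","wrist"):
  c=cap(n);c["name"]=n
  for t,z in(("hub",.068),("crank",.115),("plate",.048)):
    for m in ctrl.mark_of(t,c)[:1]: print(t,round(m["p"],2),m["location"],at(c,*m["location"],z).round(4))
E
```

```text
clock: 10.52
eef_pos: [0.6499, -0.1887, 0.0828]
tool_rot: [1.0, -0.0, -0.0, -0.0]
contact_force: [-2.7, -0.4, 9.5]
finger_gap: 0.0184
grasp_force: 59.0
clock: 11.78
eef_pos: [0.5646, -0.1361, 0.0829]
tool_rot: [1.0, -0.0, 0.001, -0.001]
contact_force: [2.7, -1.9, 5.4]
finger_gap: 0.0183
grasp_force: 58.8
plate 0.8 [200.8, 291.8] [0.5923 0.0085 0.048 ]
hub 0.98 [172.9, 364.4] [ 0.606  -0.1616  0.068 ]
crank 0.74 [294.3, 319.0] [ 0.5639 -0.1378  0.115 ]
plate 0.89 [194.0, 105.6] [0.5883 0.0151 0.048 ]
```

```bash
python3 -m crank '[{"fingers":-1,"translation":[-0.06,0.145,0],"dr":[0,0,0]},{"fingers":-1,"translation":[-0.07,0.3,0],"dr":[0,0,0]},{"fingers":-1,"translation":[-0.035,0.45,0],"dr":[0,0,0]},{"fingers":-1,"translation":[0.045,0.585,0],"dr":[0,0,0]},{"fingers":-1,"translation":[0.165,0.69,0],"dr":[0,0,0]},{"fingers":-1,"translation":[0.31,0.745,0],"dr":[0,0,0]},{"fingers":-1,"translation":[0.465,0.76,0],"dr":[0,0,0]}]'
python3 -m crank '[{"fingers":-1,"translation":[0.075,-0.01,0],"dr":[0,0,0]},{"fingers":-1,"translation":[0.155,-0.04,0],"dr":[0,0,0]},{"fingers":-1,"translation":[0.155,-0.04,0],"dr":[0,0,0]}]'
python3 -m crank '[{"fingers":-1,"translation":[0.065,-0.035,0],"dr":[0,0,0]},{"fingers":-1,"translation":[0.13,-0.08,0],"dr":[0,0,0]},{"fingers":-1,"translation":[0.13,-0.08,0],"dr":[0,0,0]}]'
python3 - <<'E'
from h import *
for n in("top","wrist"):
  c=cap(n);c["name"]=n
  for t,z in(("hub",.068),("crank",.115),("plate",.048)):
    for m in ctrl.mark_of(t,c)[:1]: print(t,round(m["p"],2),m["location"],at(c,*m["location"],z).round(4))
E
```

```text
clock: 13.1
eef_pos: [0.6104, -0.2128, 0.0828]
tool_rot: [1.0, -0.0, -0.001, -0.0]
contact_force: [-1.2, 1.8, 9.1]
finger_gap: 0.0185
grasp_force: 59.2
clock: 13.48
eef_pos: [0.6274, -0.2085, 0.0829]
tool_rot: [1.0, -0.0, 0.001, -0.0]
contact_force: [1.7, -0.7, 6.8]
finger_gap: 0.0179
grasp_force: 59.4
clock: 13.85
eef_pos: [0.6403, -0.2001, 0.0828]
tool_rot: [1.0, -0.0, 0.001, -0.0]
contact_force: [2.2, -0.1, 6.0]
finger_gap: 0.0183
grasp_force: 59.4
hub 0.65 [195.3, 358.7] [ 0.6082 -0.158   0.068 ]
plate 0.86 [200.6, 297.2] [ 0.5933 -0.0051  0.048 ]
hub 0.74 [289.8, 258.0] [ 0.6077 -0.1633  0.068 ]
crank 0.84 [295.1, 318.7] [ 0.6392 -0.2011  0.115 ]
plate 0.64 [277.8, 92.3] [ 0.589  -0.0074  0.048 ]
```

```bash
python3 -m crank '[{"fingers":-1,"translation":[0.055,-0.055,0],"dr":[0,0,0]},{"fingers":-1,"translation":[0.1,-0.12,0],"dr":[0,0,0]},{"fingers":-1,"translation":[0.1,-0.12,0],"dr":[0,0,0]}]'
python3 -m crank '[{"fingers":-1,"translation":[0.035,-0.07,0],"dr":[0,0,0]},{"fingers":-1,"translation":[0.035,-0.07,0],"dr":[0,0,0]},{"fingers":-1,"translation":[0.035,-0.07,0],"dr":[0,0,0]}]'
python3 -m crank '[{"fingers":-1,"translation":[0.025,-0.075,0],"dr":[0,0,0]},{"fingers":-1,"translation":[0.025,-0.075,0],"dr":[0,0,0]},{"fingers":-1,"translation":[0.025,-0.075,0],"dr":[0,0,0]}]'
python3 - <<'E'
from h import *
for n in("top","wrist"):
  c=cap(n);c["name"]=n
  for t,z in(("hub",.068),("crank",.115),("plate",.048)):
    for m in ctrl.mark_of(t,c)[:1]: print(t,round(m["p"],2),m["location"],at(c,*m["location"],z).round(4))
E
```

```text
clock: 14.62
eef_pos: [0.6502, -0.1879, 0.0829]
tool_rot: [1.0, -0.0, 0.001, -0.0]
contact_force: [1.6, -0.3, 6.4]
finger_gap: 0.0185
grasp_force: 59.3
clock: 15.0
eef_pos: [0.6536, -0.1809, 0.0829]
tool_rot: [1.0, -0.0, 0.001, -0.001]
contact_force: [1.7, 0.8, 7.0]
finger_gap: 0.0187
grasp_force: 59.3
clock: 15.38
eef_pos: [0.6559, -0.1733, 0.0829]
tool_rot: [1.0, -0.0, 0.001, -0.001]
contact_force: [2.1, 0.6, 7.4]
finger_gap: 0.0185
grasp_force: 59.3
hub 0.86 [195.7, 360.5] [ 0.6073 -0.1625  0.068 ]
crank 0.53 [170.8, 370.0] [ 0.66   -0.1779  0.115 ]
plate 0.67 [202.6, 300.7] [ 0.5884 -0.0141  0.048 ]
hub 0.85 [315.1, 300.4] [ 0.6036 -0.1622  0.068 ]
crank 0.76 [295.6, 318.6] [ 0.6547 -0.1741  0.115 ]
plate 0.72 [294.0, 123.0] [ 0.5925 -0.0113  0.048 ]
```

```bash
python3 -m crank '[{"fingers":-1,"translation":[0.01,-0.08,0],"dr":[0,0,0]},{"fingers":-1,"translation":[0.01,-0.08,0],"dr":[0,0,0]},{"fingers":-1,"translation":[0.01,-0.08,0],"dr":[0,0,0]}]'
python3 -m crank '[{"fingers":-1,"translation":[0,-0.08,0],"dr":[0,0,0]},{"fingers":-1,"translation":[0,-0.08,0],"dr":[0,0,0]},{"fingers":-1,"translation":[0,-0.08,0],"dr":[0,0,0]}]'
python3 -m crank '[{"fingers":-1,"translation":[-0.01,-0.06,0],"dr":[0,0,0]},{"fingers":-1,"translation":[-0.01,-0.06,0],"dr":[0,0,0]},{"fingers":-1,"translation":[-0.01,-0.06,0],"dr":[0,0,0]}]'
```

```text
clock: 16.15
eef_pos: [0.6569, -0.1652, 0.0829]
tool_rot: [1.0, -0.0, 0.001, -0.001]
contact_force: [1.4, 1.7, 6.6]
finger_gap: 0.0186
grasp_force: 59.3
clock: 16.52
eef_pos: [0.6567, -0.1581, 0.0829]
tool_rot: [1.0, -0.0, 0.001, -0.0]
contact_force: [0.8, -1.0, 6.9]
finger_gap: 0.0185
grasp_force: 59.4
clock: 16.9
eef_pos: [0.6567, -0.1578, 0.0829]
tool_rot: [1.0, 0.0, 0.002, 0.005]
contact_force: [2.0, -12.0, 3.2]
finger_gap: 0.0184
grasp_force: 59.4
```

The carriage is at the loading stop: knob angle about 5°, which matches the bench yaw of 0.09, and 12 N resistance. I'll release, lift, and move back to look at the discs and plate.

```bash
python3 -m crank '[{"fingers":-1,"translation":[0,0.05,0],"dr":[0,0,0]},{"fingers":1,"translation":[0,0.05,0],"dr":[0,0,0]},{"fingers":1,"translation":[0,0.05,0],"dr":[0,0,0]},{"fingers":1,"translation":[0,0.05,0],"dr":[0,0,0]},{"fingers":1,"translation":[0,0.05,0],"dr":[0,0,0]},{"fingers":1,"translation":[0,0.05,-0.5],"dr":[0,0,0]},{"fingers":1,"translation":[0,0.05,-1],"dr":[0,0,0]},{"fingers":1,"translation":[0,0.05,-1],"dr":[0,0,0]}]'
python3 -m crank '[{"fingers":1,"translation":[-0.5,0.1,-0.5],"dr":[0,0,0]},{"fingers":1,"translation":[-1,0.2,-0.5],"dr":[0,0,0]},{"fingers":1,"translation":[-1,0.2,-0.5],"dr":[0,0,0]}]'
python3 -m crank '[{"fingers":1,"translation":[-0.5,0.1,0],"dr":[0,0,0]},{"fingers":1,"translation":[-1,0.2,0],"dr":[0,0,0]},{"fingers":1,"translation":[-1,0.2,0],"dr":[0,0,0]}]'
python3 -m crank '[{"fingers":1,"translation":[-0.8,0.1,0],"dr":[0,0,0]},{"fingers":1,"translation":[-0.8,0.1,0],"dr":[0,0,0]},{"fingers":1,"translation":[-0.8,0.1,0],"dr":[0,0,0]},{"fingers":1,"translation":[-0.8,0.1,0],"dr":[0,0,0]}]'
cat > look.py <<'E'
from h import *
def amber(c,ztop=.015):
    hsv=cv2.cvtColor(c["frame"],cv2.COLOR_RGB2HSV)
    m=((hsv[...,0]<17)&(hsv[...,1]>150)&(hsv[...,2]>40)).astype(np.uint8)
    m=cv2.morphologyEx(m,cv2.MORPH_OPEN,np.ones((3,3)))
    n,l,s,cen=cv2.connectedComponentsWithStats(m)
    for i in range(1,n):
        if s[i,4]<60: continue
        cs,_=cv2.findContours((l==i).astype(np.uint8),cv2.RETR_EXTERNAL,cv2.CHAIN_APPROX_NONE)
        p=np.array([at(c,q[1],q[0],ztop)[:2]*1000 for q in cs[0][:,0]],np.float32)
        (x,y),r=cv2.minEnclosingCircle(p)
        ce=at(c,cen[i][1],cen[i][0],ztop-.004)[:2]*1000
        if 250<x<750 and -450<y<450: print("amber px",cen[i].round(0),"circ",round(x,1),round(y,1),"d",round(2*r,1),"centroid",ce.round(1))
E
python3 - <<'E'
from look import *
print(ctrl.get_obs()["eef_pos"])
c=cap("wrist");c["name"]="wrist";save(c,"w2.png",1.25);amber(c)
for t,z in(("hub",.068),("crank",.115),("plate",.048),("disc66",0)):
    for m in ctrl.mark_of(t,c)[:6]: print(t,round(m["p"],2),np.round(m["location"]),at(c,*m["location"],z).round(4))
c=cap("top")
for t,z in(("hub",.068),("crank",.115),("plate",.048)):
    for m in ctrl.mark_of(t,c)[:1]: print(t,round(m["p"],2),m["location"],at(c,*m["location"],z).round(4))
E
```

```text
clock: 17.9
eef_pos: [0.6583, -0.1576, 0.1877]
tool_rot: [1.0, 0.0, 0.005, 0.002]
contact_force: [0.9, -0.8, -0.0]
finger_gap: 0.0854
grasp_force: 0.0
clock: 18.27
eef_pos: [0.5515, -0.1766, 0.2324]
tool_rot: [1.0, -0.001, -0.002, -0.0]
contact_force: [0.4, -0.7, -0.1]
finger_gap: 0.0853
grasp_force: 0.0
clock: 18.65
eef_pos: [0.4527, -0.1964, 0.2314]
tool_rot: [1.0, -0.001, -0.001, -0.001]
contact_force: [1.2, 0.3, -0.2]
finger_gap: 0.0855
grasp_force: 0.0
clock: 19.15
eef_pos: [0.3774, -0.2073, 0.2324]
tool_rot: [1.0, 0.0, 0.001, 0.0]
contact_force: [-0.8, 0.3, 0.5]
finger_gap: 0.0852
grasp_force: 0.0
[ 0.37741334 -0.20730583  0.2323868 ]
amber px [418.  58.] circ 510.7 -325.0 d 65.9 centroid [ 510.7 -325.7]
amber px [207. 135.] circ 417.9 -72.2 d 56.2 centroid [417.4 -71.1]
amber px [304. 134.] circ 415.3 -190.9 d 34.2 centroid [ 415.  -190.7]
amber px [134. 142.] circ 414.9 36.6 d 49.9 centroid [414.1  38.8]
disc66 0.88 [153.  93.] [ 0.4029  0.1281 -0.    ]
disc66 0.87 [137. 207.] [ 0.4139 -0.0663  0.    ]
disc66 0.79 [134. 307.] [ 0.4137 -0.194   0.    ]
disc66 0.73 [139. 136.] [0.4165 0.0427 0.    ]
disc66 0.68 [ 61. 416.] [ 0.5089 -0.3266  0.    ]
disc66 0.62 [196. 114.] [0.3354 0.099  0.    ]
hub 0.69 [235.2, 414.2] [ 0.5135 -0.2945  0.068 ]
crank 0.66 [171.6, 363.8] [ 0.6576 -0.1631  0.115 ]
```

View pics/w2.png

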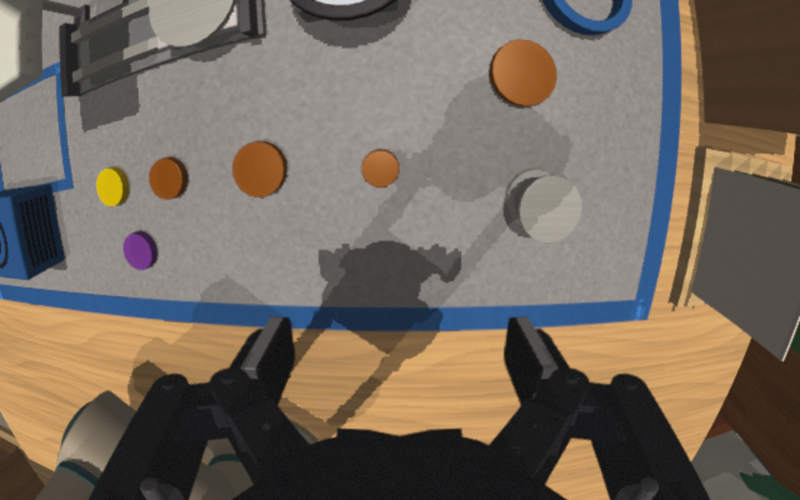

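The wrist picture shows the amber discs at native (418,58), (207,135), (134,142) and (304,134), with fitted diameters of 66, 56, 50 and 34. The yellow one is at (90,149) and the purple at (112,200). For disc66 I'll squeeze along y, turn 90°, then squeeze again so it is centred in the grip.

```bash
python3 -m crank '[{"fingers":1,"translation":[0.5,0.45,0.2],"dr":[0,0,0]},{"fingers":1,"translation":[1,0.9,0.5],"dr":[0,0,0]},{"fingers":1,"translation":[1,0.9,0.5],"dr":[0,0,0]}]'
python3 -m crank '[{"fingers":1,"translation":[0.35,0.275,0],"dr":[0,0,0]},{"fingers":1,"translation":[0.35,0.275,0.5],"dr":[0,0,0]},{"fingers":1,"translation":[0.35,0.275,0.9],"dr":[0,0,0]},{"fingers":1,"translation":[0.35,0.275,0.9],"dr":[0,0,0]}]'
python3 -m crank '[{"fingers":1,"translation":[0,0,0.4],"dr":[0,0,0]},{"fingers":1,"translation":[0,0,0.8],"dr":[0,0,0]},{"fingers":1,"translation":[0,0,0.95],"dr":[0,0,0]},{"fingers":1,"translation":[0,0,0.95],"dr":[0,0,0]},{"fingers":0,"translation":[0,0,0.95],"dr":[0,0,0]},{"fingers":-1,"translation":[0,0,0.95],"dr":[0,0,0]},{"fingers":-1,"translation":[0,0,0.95],"dr":[0,0,0]}]'
```

```text
clock: 19.98
eef_pos: [0.4772, -0.2986, 0.1802]
tool_rot: [1.0, -0.0, -0.001, -0.0]
contact_force: [-0.3, 0.6, -0.8]
finger_gap: 0.0855
grasp_force: 0.0
clock: 20.48
eef_pos: [0.5081, -0.3223, 0.0895]
tool_rot: [1.0, 0.0, -0.003, -0.003]
contact_force: [0.1, 0.0, 0.7]
finger_gap: 0.0853
grasp_force: 0.0
clock: 21.35
eef_pos: [0.5121, -0.3256, 0.0002]
tool_rot: [1.0, 0.0, 0.002, 0.002]
contact_force: [-0.1, 0.8, 4.3]
finger_gap: 0.0636
grasp_force: 64.8
```

```bash
python3 -m crank '[{"fingers":1,"translation":[0,0,0],"dr":[0,0,0]},{"fingers":1,"translation":[0,0,0],"dr":[0,0,0]},{"fingers":1,"translation":[0,0,0],"dr":[0,0,-0.05]},{"fingers":1,"translation":[0,0,0],"dr":[0,0,-0.12]},{"fingers":1,"translation":[0,0,0],"dr":[0,0,-0.2]},{"fingers":1,"translation":[0,0,0],"dr":[0,0,-0.25]},{"fingers":1,"translation":[0,0,0],"dr":[0,0,-0.25]},{"fingers":1,"translation":[0,0,0],"dr":[0,0,-0.25]},{"fingers":1,"translation":[0,0,0],"dr":[0,0,-0.25]},{"fingers":1,"translation":[0,0,0],"dr":[0,0,-0.25]}]'
python3 -m crank '[{"fingers":1,"translation":[0,0,0],"dr":[0,0,0]},{"fingers":1,"translation":[0,0,0],"dr":[0,0,0]}]'
python3 -m crank '[{"fingers":-1,"translation":[0,0,0],"dr":[0,0,0]},{"fingers":-1,"translation":[0,0,0],"dr":[0,0,0]},{"fingers":-1,"translation":[0,0,0],"dr":[0,0,0]},{"fingers":-1,"translation":[0,0,0],"dr":[0,0,0]}]'
```

```text
clock: 22.6
eef_pos: [0.5106, -0.3244, -0.0027]
tool_rot: [0.73, 0.684, -0.0, -0.0]
contact_force: [-0.7, 0.5, 0.2]
finger_gap: 0.0852
grasp_force: 0.0
clock: 22.85
eef_pos: [0.5106, -0.3244, -0.0027]
tool_rot: [0.733, 0.681, -0.0, 0.0]
contact_force: [-0.4, -0.4, 0.1]
finger_gap: 0.0856
grasp_force: 0.0
clock: 23.35
eef_pos: [0.511, -0.3246, -0.0019]
tool_rot: [0.732, 0.681, 0.0, 0.001]
contact_force: [-0.1, 0.7, 4.9]
finger_gap: 0.0635
grasp_force: 66.1
```

```bash
python3 -m crank '[{"fingers":-1,"translation":[0,0,-0.3],"dr":[0,0,0]},{"fingers":-1,"translation":[0,0,-0.7],"dr":[0,0,-0.012]},{"fingers":-1,"translation":[0,0,-1],"dr":[0,0,-0.012]},{"fingers":-1,"translation":[0,0,-1],"dr":[0,0,-0.012]},{"fingers":-1,"translation":[0,0,-1],"dr":[0,0,-0.012]}]'
python3 -m crank '[{"fingers":-1,"translation":[0.2,0,-0.5],"dr":[0,0,0]},{"fingers":-1,"translation":[0.6,0.2,-0.8],"dr":[0,0,0]},{"fingers":-1,"translation":[1,0.4,-0.8],"dr":[0,0,0]},{"fingers":-1,"translation":[1,0.4,-0.8],"dr":[0,0,0]}]'
python3 -m crank '[{"fingers":-1,"translation":[0.5,0.2,0],"dr":[0,0,0]},{"fingers":-1,"translation":[1,0.43,0],"dr":[0,0,0]},{"fingers":-1,"translation":[1,0.43,0],"dr":[0,0,0]},{"fingers":-1,"translation":[1,0.43,0],"dr":[0,0,0]},{"fingers":-1,"translation":[1,0.43,0],"dr":[0,0,0]},{"fingers":-1,"translation":[1,0.43,0],"dr":[0,0,0]}]'
python3 - <<'E'
from look import *
print(ctrl.get_obs()["eef_pos"])
c=cap("wrist");c["name"]="wrist";save(c,"w3.png",1.25)
for t,z in(("plate",.048),("bench",0)):
    for m in ctrl.mark_of(t,c)[:1]: print(t,round(m["p"],2),np.round(m["location"]),at(c,*m["location"],z).round(4))
E
```

```text
clock: 23.98
eef_pos: [0.5097, -0.3237, 0.096]
tool_rot: [0.705, 0.709, -0.0, -0.001]
contact_force: [1.0, 0.0, -1.1]
finger_gap: 0.0633
grasp_force: 66.3
clock: 24.48
eef_pos: [0.5503, -0.221, 0.1756]
tool_rot: [0.704, 0.71, 0.0, -0.002]
contact_force: [-0.5, 0.1, -0.8]
finger_gap: 0.0637
grasp_force: 66.9
clock: 25.22
eef_pos: [0.5922, -0.1252, 0.177]
tool_rot: [0.706, 0.708, -0.0, -0.0]
contact_force: [-0.5, 0.1, -2.2]
finger_gap: 0.0635
grasp_force: 66.8
[ 0.59215089 -0.12522312  0.17703483]
plate 0.93 [ 64. 314.] [ 0.5869 -0.0162  0.048 ]
bench 0.88 [ 41. 317.] [0.5892 0.0135 0.    ]
```

View pics/w3.png

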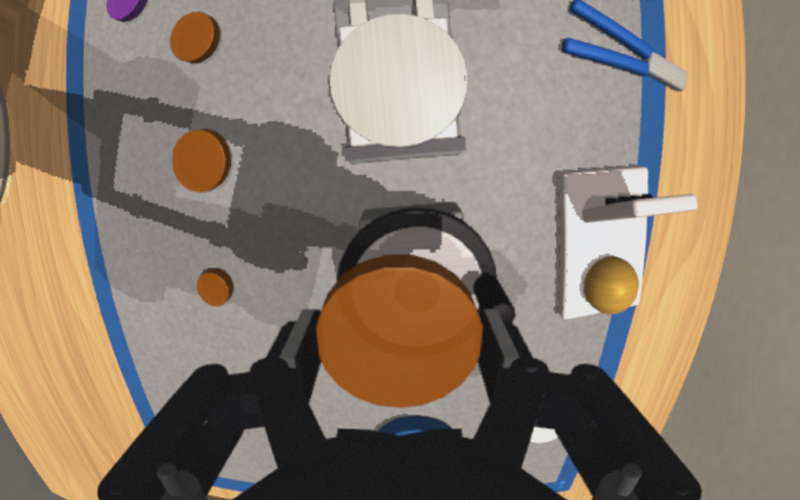

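The plate shows as a clean circle from (263,66) to (374,66) in native pixels, the disc is held squarely, and the carriage sits against its front stop block. I'll fit the plate circle, and check camera bias on the held disc.

Run:
```python
from look import *
c=cap("wrist");c["name"]="wrist"
def fit(m,z):
    cs,_=cv2.findContours(m.astype(np.uint8),cv2.RETR_EXTERNAL,cv2.CHAIN_APPROX_NONE)
    k=max(cs,key=cv2.contourArea)[:,0]
    p=np.array([at(c,q[1],q[0],z)[:2]*1000 for q in k])
    return p
def circ(p):
    A=np.c_[2*p,np.ones(len(p))];s=np.linalg.lstsq(A,(p**2).sum(1),rcond=None)[0]
    return s[:2].round(1),round(2*np.sqrt(s[2]+s[0]**2+s[1]**2),1)
f=c["frame"].astype(int)
print(f[66,318],f[110,318])
# radial edge search from plate centre guess for each angle
g=cv2.GaussianBlur(c["frame"],(3,3),0).astype(float).mean(2)
P=[]
for G in [np.array([588,-15.]),]:
  for it in range(3):
    P=[]
    for a in np.arange(0,2*np.pi,.1):
        rs=np.arange(43,54,.25);v=[]
        for r in rs:
            px=proj(c,np.r_[(G+r*np.array([np.cos(a),np.sin(a)]))/1000,.048]);v.append(cv2.getRectSubPix(g.astype(np.float32),(1,1),(float(px[1]),float(px[0])))[0,0])
        d=-np.gradient(np.array(v));i=d.argmax()
        if d[i]>2: P.append(G+rs[i]*np.array([np.cos(a),np.sin(a)]))
    P=np.array(P);ce,dd=circ(P);rr=np.hypot(*(P-ce).T);P=P[abs(rr-np.median(rr))<1.2];ce,dd=circ(P);G=ce
    print("plate",ce,dd,len(P))
hsv=cv2.cvtColor(c["frame"],cv2.COLOR_RGB2HSV)
m=(hsv[...,0]<17)&(hsv[...,1]>150);m[:190]=0
z=ctrl.get_obs()["eef_pos"][2]
ys,xs=np.where(m);print("held extent px",xs.min(),xs.max(),ys.min(),ys.max())
p=fit(m,z+.002+.015);print("held (top)",circ(p),ctrl.get_obs()["eef_pos"])
```

```text
[223 218 208] [221 217 205]
plate [590.6 -14.7] 94.4 47
plate [590.7 -14.7] 94.5 46
plate [590.7 -14.7] 94.4 46
held extent px 158 386 204 325
held (top) (array([ 592. , -123.5]), np.float64(65.4)) [ 0.59249538 -0.12453945  0.17739785]
```

```bash
python3 -m crank '[{"fingers":-1,"translation":[0.5,0,0],"dr":[0,0,0]},{"fingers":-1,"translation":[1,-0.01,0],"dr":[0,0,0]},{"fingers":-1,"translation":[1,-0.01,0.3],"dr":[0,0,0]},{"fingers":-1,"translation":[1,-0.01,0.3],"dr":[0,0,0]}]'
python3 -m crank '[{"fingers":-1,"translation":[0.115,0,0.3],"dr":[0,0,0]},{"fingers":-1,"translation":[0.115,0,0.7],"dr":[0,0,0]},{"fingers":-1,"translation":[0.115,0,0.95],"dr":[0,0,0]},{"fingers":-1,"translation":[0.115,0,0.95],"dr":[0,0,0]},{"fingers":-1,"translation":[0.115,0,0.95],"dr":[0,0,0]}]'
```

```text
clock: 25.92
eef_pos: [0.5893, -0.0233, 0.1455]
tool_rot: [0.705, 0.709, -0.002, -0.002]
contact_force: [0.2, 0.6, -1.2]
finger_gap: 0.0636
grasp_force: 66.9
clock: 26.55
eef_pos: [0.5925, -0.0132, 0.0538]
tool_rot: [0.706, 0.709, 0.001, 0.001]
contact_force: [-0.1, 0.2, -0.9]
finger_gap: 0.0635
grasp_force: 66.9
```

```bash
python3 -m crank '[{"fingers":-1,"translation":[0,-0.01,0.03],"dr":[0,0,0]},{"fingers":-1,"translation":[0,-0.01,0.06],"dr":[0,0,0]},{"fingers":-1,"translation":[0,-0.01,0.07],"dr":[0,0,0]},{"fingers":-1,"translation":[0,-0.01,0.07],"dr":[0,0,0]},{"fingers":-1,"translation":[0,-0.01,0.07],"dr":[0,0,0]}]'
```

```text
clock: 27.18
eef_pos: [0.5902, -0.0126, 0.0461]
tool_rot: [0.705, 0.709, 0.0, 0.0]
contact_force: [-0.5, 0.1, 4.5]
finger_gap: 0.0631
grasp_force: 67.6
```

```bash
python3 -m crank '[{"fingers":-0.2,"translation":[0,0,0],"dr":[0,0,0]},{"fingers":1,"translation":[0,0,0],"dr":[0,0,0]},{"fingers":1,"translation":[0,0,0],"dr":[0,0,0]},{"fingers":1,"translation":[0,0,-0.2],"dr":[0,0,0]},{"fingers":1,"translation":[0,0,-0.6],"dr":[0,0,0]},{"fingers":1,"translation":[0,0,-1],"dr":[0,0,0]},{"fingers":1,"translation":[0,0,-1],"dr":[0,0,0]}]'
python3 -m crank '[{"fingers":1,"translation":[-0.2,-0.5,0],"dr":[0,0,0]},{"fingers":1,"translation":[-0.4,-1,0],"dr":[0,0,0]},{"fingers":1,"translation":[-0.4,-1,0],"dr":[0,0,0]}]'
python3 -m crank '[{"fingers":1,"translation":[-0.19,-0.4,0],"dr":[0,0,0]},{"fingers":1,"translation":[-0.19,-0.73,0.2],"dr":[0,0,0]},{"fingers":1,"translation":[-0.19,-0.73,0.7],"dr":[0,0,0]},{"fingers":1,"translation":[-0.19,-0.73,0.7],"dr":[0,0,0]},{"fingers":1,"translation":[-0.19,-0.73,0.7],"dr":[0,0,0]}]'
```

```text
clock: 28.05
eef_pos: [0.5926, -0.0128, 0.1487]
tool_rot: [0.705, 0.709, 0.002, 0.003]
contact_force: [0.1, -0.8, -0.3]
finger_gap: 0.0853
grasp_force: 0.0
clock: 28.42
eef_pos: [0.4852, -0.0531, 0.1437]
tool_rot: [0.706, 0.708, -0.002, -0.002]
contact_force: [1.0, -0.5, -0.2]
finger_gap: 0.0853
grasp_force: 0.0
clock: 29.05
eef_pos: [0.4189, -0.0726, 0.0759]
tool_rot: [0.705, 0.709, 0.0, 0.001]
contact_force: [0.1, -0.1, -0.1]
finger_gap: 0.0854
grasp_force: 0.0
```

```bash
python3 -m crank '[{"fingers":1,"translation":[0,-0.01,0.4],"dr":[0,0,0]},{"fingers":1,"translation":[0,-0.01,0.76],"dr":[0,0,0]},{"fingers":1,"translation":[0,-0.01,0.76],"dr":[0,0,0]},{"fingers":1,"translation":[0,-0.01,0.76],"dr":[0,0,0]},{"fingers":-1,"translation":[0,-0.01,0.76],"dr":[0,0,0]},{"fingers":-1,"translation":[0,-0.01,0.76],"dr":[0,0,0]},{"fingers":-1,"translation":[0,-0.01,0.76],"dr":[0,0,0]},{"fingers":-1,"translation":[0,-0.01,0.76],"dr":[0,0,0]},{"fingers":1,"translation":[0,-0.01,0.76],"dr":[0,0,0]},{"fingers":1,"translation":[0,-0.01,0.76],"dr":[0,0,0]}]'
python3 -m crank '[{"fingers":1,"translation":[0,0,0],"dr":[0,0,0.25]},{"fingers":1,"translation":[0,0,0],"dr":[0,0,0.25]},{"fingers":1,"translation":[0,0,0],"dr":[0,0,0.25]},{"fingers":1,"translation":[0,0,0],"dr":[0,0,0.25]},{"fingers":1,"translation":[0,0,0],"dr":[0,0,0.25]},{"fingers":1,"translation":[0,0,0],"dr":[0,0,0.25]},{"fingers":1,"translation":[0,0,0],"dr":[0,0,0.25]},{"fingers":1,"translation":[0,0,0],"dr":[0,0,0.25]},{"fingers":1,"translation":[0,0,0],"dr":[0,0,0.25]},{"fingers":1,"translation":[0,0,0],"dr":[0,0,0.25]}]'
python3 -m crank '[{"fingers":1,"translation":[0,0,0],"dr":[0,0,0]},{"fingers":-1,"translation":[0,0,0],"dr":[0,0,0]},{"fingers":-1,"translation":[0,0,0],"dr":[0,0,0]},{"fingers":-1,"translation":[0,0,0],"dr":[0,0,0]},{"fingers":-1,"translation":[0,0,0],"dr":[0,0,0]}]'
```

```text
clock: 30.3
eef_pos: [0.4165, -0.0724, -0.0004]
tool_rot: [0.705, 0.709, 0.0, 0.0]
contact_force: [-0.5, -0.8, -0.1]
finger_gap: 0.0848
grasp_force: 0.0
clock: 31.55
eef_pos: [0.4163, -0.0724, -0.0008]
tool_rot: [1.0, 0.003, -0.0, 0.0]
contact_force: [-0.4, 0.2, -0.7]
finger_gap: 0.0855
grasp_force: 0.0
clock: 32.17
eef_pos: [0.4164, -0.0723, -0.0002]
tool_rot: [1.0, 0.002, 0.0, -0.0]
contact_force: [-0.7, 0.2, 6.8]
finger_gap: 0.0533
grasp_force: 61.4
```

```bash
python3 -m crank '[{"fingers":-1,"translation":[0,0,-0.3],"dr":[0,0,0]},{"fingers":-1,"translation":[0,0,-0.7],"dr":[0,0,0]},{"fingers":-1,"translation":[0,0,-1],"dr":[0,0,0]},{"fingers":-1,"translation":[0,0,-1],"dr":[0,0,0]}]'
python3 -m crank '[{"fingers":-1,"translation":[0.2,-0.2,-0.4],"dr":[0,0,0]},{"fingers":-1,"translation":[0.5,-0.5,-0.7],"dr":[0,0,0]},{"fingers":-1,"translation":[0.64,-0.6,-0.7],"dr":[0,0,0]},{"fingers":-1,"translation":[0.64,-0.6,-0.7],"dr":[0,0,0]},{"fingers":-1,"translation":[0.64,-0.6,-0.7],"dr":[0,0,0]},{"fingers":-1,"translation":[0.64,-0.6,-0.7],"dr":[0,0,0]}]'
cat > stack.py <<'E'
from look import *
def circ(p):
    A=np.c_[2*p,np.ones(len(p))];s=np.linalg.lstsq(A,(p**2).sum(1),rcond=None)[0]
    return s[:2].round(1),round(2*np.sqrt(s[2]+s[0]**2+s[1]**2),1)
def edge(c,G,r0,z,name,sign=None,chan=None,w=5):
    im=c["frame"].astype(np.float32); g=cv2.GaussianBlur(im,(3,3),0); g=g.mean(2) if chan is None else g[...,chan]
    G=np.array(G,float)
    for it in range(4):
        P=[]
        for a in np.arange(0,2*np.pi,.07):
            u=np.array([np.cos(a),np.sin(a)]);rs=np.arange(r0-w,r0+w,.25)
            v=np.array([cv2.getRectSubPix(g,(1,1),tuple(float(t) for t in proj(c,np.r_[(G+r*u)/1000,z])[::-1]))[0,0] for r in rs])
            d=np.abs(np.gradient(v));i=d.argmax()
            if d[i]>2 and 0<i<len(rs)-1:P.append(G+rs[i]*u)
        P=np.array(P)
        for k in range(4):
            ce,dd=circ(P);e=abs(np.hypot(*(P-ce).T)-dd/2);P=P[e<max(1,2*np.median(e))]
        G=ce
    print(name,ce,dd,len(P));return ce
E
python3 - <<'E'
from stack import *
print(ctrl.get_obs()["eef_pos"])
c=cap("wrist");c["name"]="wrist";save(c,"w4.png",1.25)
edge(c,(590,-14),48,.048,"plate")
edge(c,(590,-13),33,.063,"d66")
E
```

```text
clock: 32.67
eef_pos: [0.418, -0.0729, 0.1012]
tool_rot: [1.0, 0.003, 0.003, 0.001]
contact_force: [0.0, -0.2, -1.3]
finger_gap: 0.0534
grasp_force: 63.8
clock: 33.42
eef_pos: [0.4785, -0.0126, 0.1681]
tool_rot: [1.0, 0.002, -0.002, -0.0]
contact_force: [0.5, 0.5, -1.6]
finger_gap: 0.0534
grasp_force: 63.9
[ 0.47852351 -0.01261169  0.16807835]
plate [590.5 -14.6] 94.5 65
d66 [589.  -14.4] 65.9 81
```

View pics/w4.png

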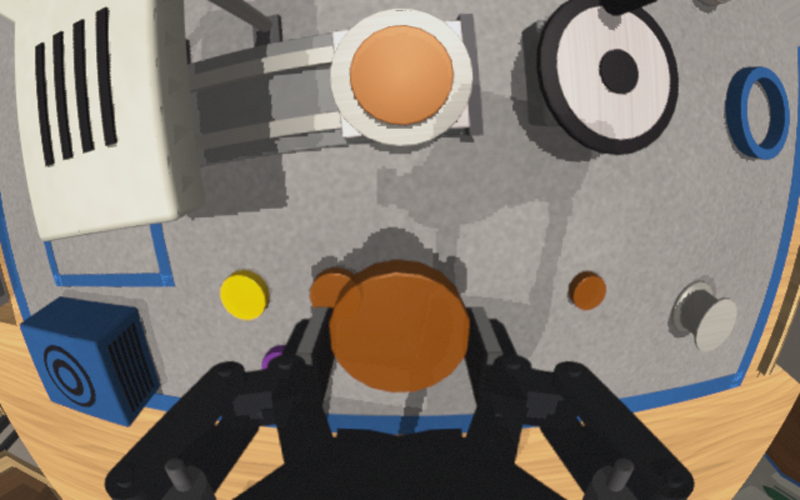

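The D66 sits centred on the plate: plate fit (590.5,-14.6), disc fit (589,-14.4). Now D56 on top.

```bash
python3 -m crank '[{"fingers":-1,"translation":[0.5,0,0],"dr":[0,0,0]},{"fingers":-1,"translation":[0.9,0,0],"dr":[0,0,0]},{"fingers":-1,"translation":[1,0,0],"dr":[0,0,0]},{"fingers":-1,"translation":[1,0,0.3],"dr":[0,0,0]},{"fingers":-1,"translation":[1,0,0.3],"dr":[0,0,0]}]'
python3 -m crank '[{"fingers":-1,"translation":[0.11,0,0.3],"dr":[0,0,0]},{"fingers":-1,"translation":[0.11,0,0.65],"dr":[0,0,0]},{"fingers":-1,"translation":[0.11,0,0.65],"dr":[0,0,0]},{"fingers":-1,"translation":[0.11,0,0.65],"dr":[0,0,0]},{"fingers":-1,"translation":[0.11,0,0.65],"dr":[0,0,0]},{"fingers":-1,"translation":[0.11,0,0.65],"dr":[0,0,0]},{"fingers":-1,"translation":[0.11,0,0.65],"dr":[0,0,0]}]'
```

```text
clock: 34.1
eef_pos: [0.5769, -0.0115, 0.1369]
tool_rot: [1.0, 0.002, -0.004, -0.0]
contact_force: [-0.5, 0.4, -0.8]
finger_gap: 0.0534
grasp_force: 63.9
clock: 34.98
eef_pos: [0.5914, -0.0115, 0.075]
tool_rot: [1.0, 0.002, 0.001, 0.0]
contact_force: [-0.7, 0.5, -1.6]
finger_gap: 0.0536
grasp_force: 63.9
```

```bash
python3 -m crank '[{"fingers":-1,"translation":[-0.005,0.01,0.06],"dr":[0,0,0]},{"fingers":-1,"translation":[-0.005,0.01,0.1],"dr":[0,0,0]},{"fingers":-1,"translation":[-0.005,0.01,0.12],"dr":[0,0,0]},{"fingers":-1,"translation":[-0.005,0.01,0.12],"dr":[0,0,0]},{"fingers":-1,"translation":[-0.005,0.01,0.12],"dr":[0,0,0]}]'
```

```text
clock: 35.6
eef_pos: [0.5901, -0.0125, 0.0629]
tool_rot: [1.0, 0.002, -0.0, 0.0]
contact_force: [-2.8, 0.7, 6.9]
finger_gap: 0.0534
grasp_force: 64.6
```

```bash
python3 -m crank '[{"fingers":-0.2,"translation":[0,0,0],"dr":[0,0,0]},{"fingers":1,"translation":[0,0,0],"dr":[0,0,0]},{"fingers":1,"translation":[0,0,0],"dr":[0,0,0]},{"fingers":1,"translation":[0,0,-0.2],"dr":[0,0,0]},{"fingers":1,"translation":[0,0,-0.6],"dr":[0,0,0]},{"fingers":1,"translation":[0,0,-1],"dr":[0,0,0]},{"fingers":1,"translation":[0,0,-1],"dr":[0,0,0]}]'
python3 -m crank '[{"fingers":0.6,"translation":[-0.5,-0.2,0],"dr":[0,0,0]},{"fingers":0.6,"translation":[-1,-0.4,0],"dr":[0,0,0]},{"fingers":0.6,"translation":[-1,-0.4,0],"dr":[0,0,0]}]'
python3 -m crank '[{"fingers":0.6,"translation":[-0.4,-0.12,0],"dr":[0,0,0]},{"fingers":0.6,"translation":[-0.76,-0.12,0.2],"dr":[0,0,0]},{"fingers":0.6,"translation":[-0.76,-0.12,0.7],"dr":[0,0,0]},{"fingers":0.6,"translation":[-0.76,-0.12,0.9],"dr":[0,0,0]},{"fingers":0.6,"translation":[-0.76,-0.12,0.9],"dr":[0,0,0]},{"fingers":0.6,"translation":[-0.76,-0.12,0.9],"dr":[0,0,0]}]'
```

```text
clock: 36.48
eef_pos: [0.5931, -0.0128, 0.1657]
tool_rot: [1.0, 0.002, 0.004, 0.001]
contact_force: [1.4, 0.1, -0.3]
finger_gap: 0.0856
grasp_force: 0.0
clock: 36.85
eef_pos: [0.4849, 0.0284, 0.1607]
tool_rot: [1.0, 0.003, -0.003, -0.0]
contact_force: [0.5, -0.5, -0.3]
finger_gap: 0.0685
grasp_force: 0.0
clock: 37.6
eef_pos: [0.4155, 0.0384, 0.0726]
tool_rot: [1.0, 0.002, 0.001, 0.0]
contact_force: [-0.5, 0.3, 0.0]
finger_gap: 0.0682
grasp_force: 0.0
```

```bash
python3 -m crank '[{"fingers":0.6,"translation":[0,0,0.4],"dr":[0,0,0]},{"fingers":0.6,"translation":[0,0,0.72],"dr":[0,0,0]},{"fingers":0.6,"translation":[0,0,0.72],"dr":[0,0,0]},{"fingers":0.6,"translation":[0,0,0.72],"dr":[0,0,0]},{"fingers":-1,"translation":[0,0,0.72],"dr":[0,0,0]},{"fingers":-1,"translation":[0,0,0.72],"dr":[0,0,0]},{"fingers":-1,"translation":[0,0,0.72],"dr":[0,0,0]},{"fingers":-1,"translation":[0,0,0.72],"dr":[0,0,0]},{"fingers":0.6,"translation":[0,0,0.72],"dr":[0,0,0]},{"fingers":0.6,"translation":[0,0,0.72],"dr":[0,0,0]}]'
python3 -m crank '[{"fingers":0.6,"translation":[0,0,0],"dr":[0,0,-0.25]},{"fingers":0.6,"translation":[0,0,0],"dr":[0,0,-0.25]},{"fingers":0.6,"translation":[0,0,0],"dr":[0,0,-0.25]},{"fingers":0.6,"translation":[0,0,0],"dr":[0,0,-0.25]},{"fingers":0.6,"translation":[0,0,0],"dr":[0,0,-0.25]},{"fingers":0.6,"translation":[0,0,0],"dr":[0,0,-0.25]},{"fingers":0.6,"translation":[0,0,0],"dr":[0,0,-0.25]},{"fingers":0.6,"translation":[0,0,0],"dr":[0,0,-0.25]},{"fingers":0.6,"translation":[0,0,0],"dr":[0,0,-0.25]},{"fingers":0.6,"translation":[0,0,0],"dr":[0,0,-0.25]}]'
python3 -m crank '[{"fingers":0.6,"translation":[0,0,0],"dr":[0,0,0]},{"fingers":-1,"translation":[0,0,0],"dr":[0,0,0]},{"fingers":-1,"translation":[0,0,0],"dr":[0,0,0]},{"fingers":-1,"translation":[0,0,0],"dr":[0,0,0]},{"fingers":-1,"translation":[0,0,0],"dr":[0,0,0]}]'
```

```text
clock: 38.85
eef_pos: [0.4146, 0.0386, 0.0007]
tool_rot: [1.0, 0.002, 0.001, 0.0]
contact_force: [-0.1, -0.3, 0.2]
finger_gap: 0.0683
grasp_force: 0.0
clock: 40.1
eef_pos: [0.4143, 0.0386, 0.0003]
tool_rot: [0.706, 0.709, -0.0, -0.0]
contact_force: [-0.1, -0.2, 0.8]
finger_gap: 0.0683
grasp_force: 0.0
clock: 40.72
eef_pos: [0.4144, 0.0386, 0.0008]
tool_rot: [0.706, 0.709, 0.0, 0.0]
contact_force: [-1.3, -0.2, 5.9]
finger_gap: 0.0441
grasp_force: 60.0
```

```bash
python3 -m crank '[{"fingers":-1,"translation":[0,0,-0.3],"dr":[0,0,0]},{"fingers":-1,"translation":[0,0,-0.7],"dr":[0,0,0]},{"fingers":-1,"translation":[-0.1,0,-1],"dr":[0,0,0]},{"fingers":-1,"translation":[-0.5,0.1,-1],"dr":[0,0,0]},{"fingers":-1,"translation":[-0.51,0.4,-1],"dr":[0,0,0]},{"fingers":-1,"translation":[-0.51,0.8,-1],"dr":[0,0,0]},{"fingers":-1,"translation":[-0.51,0.8,-1],"dr":[0,0,0]}]'
python3 -m crank '[{"fingers":-1,"translation":[0,0.4,-0.1],"dr":[0,0,0]},{"fingers":-1,"translation":[0,0.8,-0.1],"dr":[0,0,0]},{"fingers":-1,"translation":[0,0.96,-0.1],"dr":[0,0,0]},{"fingers":-1,"translation":[0,0.96,-0.1],"dr":[0,0,0]},{"fingers":-1,"translation":[0,0.96,0],"dr":[0,0,0]},{"fingers":-1,"translation":[0,0.96,0.1],"dr":[0,0,0]},{"fingers":-1,"translation":[0,0.96,0.1],"dr":[0,0,0]},{"fingers":-1,"translation":[0,0.96,0.1],"dr":[0,0,0]}]'
```

```text
clock: 41.6
eef_pos: [0.4979, -0.0125, 0.1004]
tool_rot: [0.706, 0.709, 0.001, 0.001]
contact_force: [0.2, -0.5, -1.3]
finger_gap: 0.0436
grasp_force: 61.3
clock: 42.6
eef_pos: [0.5903, -0.0115, 0.0903]
tool_rot: [0.705, 0.709, -0.0, -0.0]
contact_force: [-0.7, -0.1, -0.8]
finger_gap: 0.0434
grasp_force: 61.4
```

```bash
python3 -m crank '[{"fingers":-1,"translation":[-0.01,0,0.06],"dr":[0,0,0]},{"fingers":-1,"translation":[-0.01,0,0.1],"dr":[0,0,0]},{"fingers":-1,"translation":[-0.01,0,0.12],"dr":[0,0,0]},{"fingers":-1,"translation":[-0.01,0,0.12],"dr":[0,0,0]},{"fingers":-1,"translation":[-0.01,0,0.12],"dr":[0,0,0]}]'
```

```text
clock: 43.22
eef_pos: [0.5904, -0.0125, 0.0788]
tool_rot: [0.705, 0.709, -0.0, 0.0]
contact_force: [-1.8, 0.1, 5.0]
finger_gap: 0.0435
grasp_force: 62.2
```

```bash
python3 -m crank '[{"fingers":-0.2,"translation":[0,0,0],"dr":[0,0,0]},{"fingers":0.6,"translation":[0,0,0],"dr":[0,0,0]},{"fingers":0.6,"translation":[0,0,0],"dr":[0,0,0]},{"fingers":0.6,"translation":[0,0,-0.2],"dr":[0,0,0]},{"fingers":0.6,"translation":[0,0,-0.6],"dr":[0,0,0]},{"fingers":0.6,"translation":[0,0,-1],"dr":[0,0,0]},{"fingers":0.6,"translation":[0,0,-1],"dr":[0,0,0]}]'
python3 -m crank '[{"fingers":0.6,"translation":[-0.45,-0.45,0],"dr":[0,0,0]},{"fingers":0.6,"translation":[-0.9,-0.9,0],"dr":[0,0,0]},{"fingers":0.6,"translation":[-0.9,-0.9,0.2],"dr":[0,0,0]}]'
python3 -m crank '[{"fingers":0.6,"translation":[-0.45,-0.45,0],"dr":[0,0,0]},{"fingers":0.6,"translation":[-0.88,-0.86,0.2],"dr":[0,0,0]},{"fingers":0.6,"translation":[-0.88,-0.86,0.7],"dr":[0,0,0]},{"fingers":0.6,"translation":[-0.88,-0.86,0.9],"dr":[0,0,0]},{"fingers":0.6,"translation":[-0.88,-0.86,0.9],"dr":[0,0,0]},{"fingers":0.6,"translation":[-0.88,-0.86,0.9],"dr":[0,0,0]}]'
```

```text
clock: 44.1
eef_pos: [0.5931, -0.0128, 0.1817]
tool_rot: [0.705, 0.709, 0.002, 0.003]
contact_force: [-0.8, 0.0, -0.4]
finger_gap: 0.0681
grasp_force: 0.0
clock: 44.48
eef_pos: [0.4985, -0.1053, 0.1581]
tool_rot: [0.707, 0.707, -0.001, 0.0]
contact_force: [0.7, 0.5, -0.0]
finger_gap: 0.0685
grasp_force: 0.0
clock: 45.22
eef_pos: [0.4159, -0.1915, 0.0685]
tool_rot: [0.705, 0.709, 0.0, 0.0]
contact_force: [0.7, -0.4, 0.9]
finger_gap: 0.0683
grasp_force: 0.0
```

```bash
python3 -m crank '[{"fingers":0.6,"translation":[0,0,0.4],"dr":[0,0,0]},{"fingers":0.6,"translation":[0,0,0.66],"dr":[0,0,0]},{"fingers":0.6,"translation":[0,0,0.66],"dr":[0,0,0]},{"fingers":0.6,"translation":[0,0,0.66],"dr":[0,0,0]},{"fingers":-1,"translation":[0,0,0.66],"dr":[0,0,0]},{"fingers":-1,"translation":[0,0,0.66],"dr":[0,0,0]},{"fingers":-1,"translation":[0,0,0.66],"dr":[0,0,0]},{"fingers":-1,"translation":[0,0,0.66],"dr":[0,0,0]},{"fingers":0.6,"translation":[0,0,0.66],"dr":[0,0,0]},{"fingers":0.6,"translation":[0,0,0.66],"dr":[0,0,0]}]'
python3 -m crank '[{"fingers":0.6,"translation":[0,0,0],"dr":[0,0,0.25]},{"fingers":0.6,"translation":[0,0,0],"dr":[0,0,0.25]},{"fingers":0.6,"translation":[0,0,0],"dr":[0,0,0.25]},{"fingers":0.6,"translation":[0,0,0],"dr":[0,0,0.25]},{"fingers":0.6,"translation":[0,0,0],"dr":[0,0,0.25]},{"fingers":0.6,"translation":[0,0,0],"dr":[0,0,0.25]},{"fingers":0.6,"translation":[0,0,0],"dr":[0,0,0.25]},{"fingers":0.6,"translation":[0,0,0],"dr":[0,0,0.25]},{"fingers":0.6,"translation":[0,0,0],"dr":[0,0,0.25]},{"fingers":0.6,"translation":[0,0,0],"dr":[0,0,0.25]}]'
python3 -m crank '[{"fingers":0.6,"translation":[0,0,0],"dr":[0,0,0]},{"fingers":-1,"translation":[0,0,0],"dr":[0,0,0]},{"fingers":-1,"translation":[0,0,0],"dr":[0,0,0]},{"fingers":-1,"translation":[0,0,0],"dr":[0,0,0]},{"fingers":-1,"translation":[0,0,0],"dr":[0,0,0]}]'
```

```text
clock: 46.48
eef_pos: [0.4155, -0.1914, 0.0025]
tool_rot: [0.705, 0.709, 0.0, 0.0]
contact_force: [0.2, 0.2, 0.5]
finger_gap: 0.0678
grasp_force: 0.0
clock: 47.72
eef_pos: [0.4154, -0.1913, 0.0022]
tool_rot: [1.0, 0.003, -0.0, -0.0]
contact_force: [-0.5, -0.3, -0.3]
finger_gap: 0.0679
grasp_force: 0.0
clock: 48.35
eef_pos: [0.4155, -0.1914, 0.0027]
tool_rot: [1.0, 0.003, 0.0, 0.0]
contact_force: [-1.5, -0.0, 6.2]
finger_gap: 0.0336
grasp_force: 59.2
```

```bash
python3 -m crank '[{"fingers":-1,"translation":[0,0,-0.3],"dr":[0,0,0]},{"fingers":-1,"translation":[0,0,-0.7],"dr":[0,0,0]},{"fingers":-1,"translation":[0,-0.3,-1],"dr":[0,0,0]},{"fingers":-1,"translation":[0.1,-0.7,-1],"dr":[0,0,0]},{"fingers":-1,"translation":[0.2,-0.9,-1],"dr":[0,0,0]},{"fingers":-1,"translation":[0.2,-0.9,-1],"dr":[0,0,0]}]'
python3 -m crank '[{"fingers":-1,"translation":[0.2,-0.4,-0.4],"dr":[0,0,0]},{"fingers":-1,"translation":[0.4,-0.89,-0.6],"dr":[0,0,0]},{"fingers":-1,"translation":[0.4,-0.89,-0.6],"dr":[0,0,0]},{"fingers":-1,"translation":[0.4,-0.89,-0.6],"dr":[0,0,0]},{"fingers":-1,"translation":[0.4,-0.89,-0.6],"dr":[0,0,0]},{"fingers":-1,"translation":[0.4,-0.89,-0.6],"dr":[0,0,0]}]'
python3 - <<'E'
from stack import *
print(ctrl.get_obs()["eef_pos"])
c=cap("wrist");c["name"]="wrist";save(c,"w5.png",1.25)
edge(c,(590,-14),48,.048,"plate",w=4)
edge(c,(590,-13),33,.063,"d66",w=3.5)
edge(c,(590,-13),28,.078,"d56",w=3.5)
edge(c,(590,-13),23,.093,"d46",w=3.5)
E
```

```text
clock: 49.1
eef_pos: [0.4352, -0.1002, 0.1023]
tool_rot: [1.0, 0.004, 0.0, 0.0]
contact_force: [-0.5, -0.3, 0.6]
finger_gap: 0.0335
grasp_force: 59.8
clock: 49.85
eef_pos: [0.4739, -0.0131, 0.1617]
tool_rot: [1.0, 0.002, -0.001, 0.0]
contact_force: [-0.4, -0.5, 0.3]
finger_gap: 0.0331
grasp_force: 59.9
[ 0.47389552 -0.01308953  0.16166318]
plate [590.4 -14.5] 94.6 65
d66 [588.9 -14.4] 66.0 79
d56 [591.6 -13.5] 54.2 48
d46 [591.5 -13.1] 45.9 49
```

View pics/w5.png

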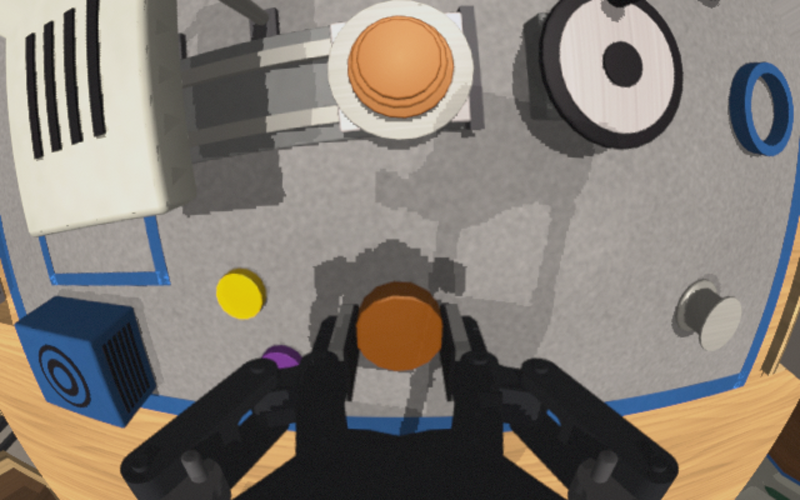

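The stack of three is concentric within about 2 mm. Now the D36.

```bash
python3 -m crank '[{"fingers":-1,"translation":[0.4,0,0],"dr":[0,0,0]},{"fingers":-1,"translation":[0.8,0,0],"dr":[0,0,0]},{"fingers":-1,"translation":[0.95,0,0],"dr":[0,0,0]},{"fingers":-1,"translation":[0.95,0,0],"dr":[0,0,0]},{"fingers":-1,"translation":[0.95,0,0],"dr":[0,0,0]}]'
python3 -m crank '[{"fingers":-1,"translation":[0.205,0,0],"dr":[0,0,0]},{"fingers":-1,"translation":[0.205,0,0.3],"dr":[0,0,0]},{"fingers":-1,"translation":[0.205,0,0.54],"dr":[0,0,0]},{"fingers":-1,"translation":[0.205,0,0.54],"dr":[0,0,0]},{"fingers":-1,"translation":[0.205,0,0.54],"dr":[0,0,0]},{"fingers":-1,"translation":[0.205,0,0.54],"dr":[0,0,0]}]'
```

```text
clock: 50.52
eef_pos: [0.5678, -0.0116, 0.1619]
tool_rot: [1.0, 0.002, -0.001, -0.0]
contact_force: [-0.7, -0.4, -0.3]
finger_gap: 0.0335
grasp_force: 59.9
clock: 51.28
eef_pos: [0.5907, -0.0116, 0.1097]
tool_rot: [1.0, 0.002, 0.001, 0.0]
contact_force: [0.3, -0.9, -1.0]
finger_gap: 0.0333
grasp_force: 59.9
```

```bash
python3 -m crank '[{"fingers":-1,"translation":[0,0.01,0.07],"dr":[0,0,0]},{"fingers":-1,"translation":[0,0.01,0.12],"dr":[0,0,0]},{"fingers":-1,"translation":[0,0.01,0.14],"dr":[0,0,0]},{"fingers":-1,"translation":[0,0.01,0.145],"dr":[0,0,0]},{"fingers":-1,"translation":[0,0.01,0.145],"dr":[0,0,0]}]'
```

```text
clock: 51.9
eef_pos: [0.5901, -0.0126, 0.0957]
tool_rot: [1.0, 0.002, 0.0, 0.0]
contact_force: [-3.0, -0.1, 10.8]
finger_gap: 0.0333
grasp_force: 61.2
```

```bash
python3 -m crank '[{"fingers":-0.3,"translation":[0,0,0],"dr":[0,0,0]},{"fingers":0.2,"translation":[0,0,0],"dr":[0,0,0]},{"fingers":0.6,"translation":[0,0,0],"dr":[0,0,0]},{"fingers":0.6,"translation":[0,0,0],"dr":[0,0,0]},{"fingers":0.6,"translation":[0,0,-0.2],"dr":[0,0,0]},{"fingers":0.6,"translation":[0,0,-0.6],"dr":[0,0,0]},{"fingers":0.6,"translation":[0,0,-1],"dr":[0,0,0]},{"fingers":0.6,"translation":[0,0,-1],"dr":[0,0,0]}]'
python3 -m crank '[{"fingers":0.6,"translation":[0.3,0.4,0],"dr":[0,0,0]},{"fingers":0.6,"translation":[0.4,0.8,0],"dr":[0,0,0]},{"fingers":0.6,"translation":[0.4,0.8,0],"dr":[0,0,0]}]'
python3 -m crank '[{"fingers":0.6,"translation":[0.265,0.3,0],"dr":[0,0,0]},{"fingers":0.6,"translation":[0.265,0.655,0],"dr":[0,0,0]},{"fingers":0.6,"translation":[0.265,0.655,0.2],"dr":[0,0,0]},{"fingers":0.6,"translation":[0.265,0.655,0.2],"dr":[0,0,0]},{"fingers":0.6,"translation":[0.265,0.655,0.2],"dr":[0,0,0]}]'
python3 - <<'E'
from stack import *
print(ctrl.get_obs()["eef_pos"])
c=cap("wrist");c["name"]="wrist"
for t,z in(("hub",.068),("crank",.115),("plate",.048)):
    for m in ctrl.mark_of(t,c)[:1]: print(t,round(m["p"],2),np.round(m["location"]),at(c,*m["location"],z).round(4))
c=cap("top");amber(c,.108)
E
```

```text
clock: 52.9
eef_pos: [0.5924, -0.0128, 0.1972]
tool_rot: [1.0, 0.002, 0.004, 0.001]
contact_force: [1.8, 0.4, -0.7]
finger_gap: 0.0682
grasp_force: 0.0
clock: 53.28
eef_pos: [0.6306, -0.095, 0.1917]
tool_rot: [1.0, 0.001, -0.001, 0.0]
contact_force: [0.2, 0.6, 0.0]
finger_gap: 0.068
grasp_force: 0.0
clock: 53.9
eef_pos: [0.6571, -0.1567, 0.1736]
tool_rot: [1.0, 0.003, -0.0, -0.0]
contact_force: [-0.2, 0.6, -0.1]
finger_gap: 0.0684
grasp_force: 0.0
[ 0.65706842 -0.15668914  0.17363003]
hub 0.86 [247. 324.] [ 0.6074 -0.1623  0.068 ]
crank 0.63 [220. 320.] [ 0.6536 -0.1583  0.115 ]
amber px [293. 202.] circ 583.0 1.5 d 35.6 centroid [581.6   3.7]
```

```bash
python3 -m crank '[{"fingers":0.6,"translation":[0,0.01,0.4],"dr":[0,0,0]},{"fingers":0.6,"translation":[0,0.01,0.8],"dr":[0,0,0]},{"fingers":0.6,"translation":[0,0.01,0.9],"dr":[0,0,0]},{"fingers":0.6,"translation":[0,0.01,0.9],"dr":[0,0,0]},{"fingers":-0.2,"translation":[0,0.01,0.9],"dr":[0,0,0]},{"fingers":-1,"translation":[0,0.01,0.9],"dr":[0,0,0]},{"fingers":-1,"translation":[0,0.01,0.9],"dr":[0,0,0]},{"fingers":-1,"translation":[0,0.01,0.9],"dr":[0,0,0]},{"fingers":-1,"translation":[0,0.01,0.9],"dr":[0,0,0]}]'
python3 -m crank '[{"fingers":-1,"translation":[-0.01,0.155,0],"dr":[0,0,0]},{"fingers":-1,"translation":[-0.07,0.3,0],"dr":[0,0,0]},{"fingers":-1,"translation":[-0.17,0.42,0],"dr":[0,0,0]},{"fingers":-1,"translation":[-0.3,0.505,0],"dr":[0,0,0]},{"fingers":-1,"translation":[-0.455,0.545,0],"dr":[0,0,0]},{"fingers":-1,"translation":[-0.61,0.535,0],"dr":[0,0,0]},{"fingers":-1,"translation":[-0.755,0.475,0],"dr":[0,0,0]},{"fingers":-1,"translation":[-0.875,0.375,0],"dr":[0,0,0]},{"fingers":-1,"translation":[-0.96,0.24,0],"dr":[0,0,0]},{"fingers":-1,"translation":[-0.995,0.09,0],"dr":[0,0,0]}]'
python3 - <<'E'
from stack import *
c=cap("top");amber(c,.108);c["name"]="top"
for m in ctrl.mark_of("plate",c)[:1]: print(at(c,*m["location"],.048))
E
```

```text
clock: 55.28
eef_pos: [0.658, -0.1589, 0.0853]
tool_rot: [1.0, 0.002, 0.001, 0.0]
contact_force: [0.6, 0.1, 6.1]
finger_gap: 0.0184
grasp_force: 58.5
clock: 56.52
eef_pos: [0.5585, -0.169, 0.0853]
tool_rot: [1.0, 0.002, 0.001, 0.001]
contact_force: [0.9, -1.0, 7.2]
finger_gap: 0.0179
grasp_force: 58.7
amber px [285. 203.] circ 582.7 15.4 d 46.3 centroid [578.4  21.1]
[0.58716639 0.01012004 0.048     ]
```

Working: the carriage moved in by about 24 mm. The next four half turns.

```bash
python3 -m crank '[{"fingers":-1,"translation":[0.01,-0.155,0],"dr":[0,0,0]},{"fingers":-1,"translation":[0.07,-0.3,0],"dr":[0,0,0]},{"fingers":-1,"translation":[0.17,-0.42,0],"dr":[0,0,0]},{"fingers":-1,"translation":[0.3,-0.505,0],"dr":[0,0,0]},{"fingers":-1,"translation":[0.455,-0.545,0],"dr":[0,0,0]},{"fingers":-1,"translation":[0.61,-0.535,0],"dr":[0,0,0]},{"fingers":-1,"translation":[0.755,-0.475,0],"dr":[0,0,0]},{"fingers":-1,"translation":[0.875,-0.375,0],"dr":[0,0,0]},{"fingers":-1,"translation":[0.96,-0.24,0],"dr":[0,0,0]},{"fingers":-1,"translation":[0.995,-0.09,0],"dr":[0,0,0]}]'
python3 -m crank '[{"fingers":-1,"translation":[-0.01,0.155,0],"dr":[0,0,0]},{"fingers":-1,"translation":[-0.07,0.3,0],"dr":[0,0,0]},{"fingers":-1,"translation":[-0.17,0.42,0],"dr":[0,0,0]},{"fingers":-1,"translation":[-0.3,0.505,0],"dr":[0,0,0]},{"fingers":-1,"translation":[-0.455,0.545,0],"dr":[0,0,0]},{"fingers":-1,"translation":[-0.61,0.535,0],"dr":[0,0,0]},{"fingers":-1,"translation":[-0.755,0.475,0],"dr":[0,0,0]},{"fingers":-1,"translation":[-0.875,0.375,0],"dr":[0,0,0]},{"fingers":-1,"translation":[-0.96,0.24,0],"dr":[0,0,0]},{"fingers":-1,"translation":[-0.995,0.09,0],"dr":[0,0,0]}]'
python3 -m crank '[{"fingers":-1,"translation":[0.01,-0.155,0],"dr":[0,0,0]},{"fingers":-1,"translation":[0.07,-0.3,0],"dr":[0,0,0]},{"fingers":-1,"translation":[0.17,-0.42,0],"dr":[0,0,0]},{"fingers":-1,"translation":[0.3,-0.505,0],"dr":[0,0,0]},{"fingers":-1,"translation":[0.455,-0.545,0],"dr":[0,0,0]},{"fingers":-1,"translation":[0.61,-0.535,0],"dr":[0,0,0]},{"fingers":-1,"translation":[0.755,-0.475,0],"dr":[0,0,0]},{"fingers":-1,"translation":[0.875,-0.375,0],"dr":[0,0,0]},{"fingers":-1,"translation":[0.96,-0.24,0],"dr":[0,0,0]},{"fingers":-1,"translation":[0.995,-0.09,0],"dr":[0,0,0]}]'
python3 -m crank '[{"fingers":-1,"translation":[-0.01,0.155,0],"dr":[0,0,0]},{"fingers":-1,"translation":[-0.07,0.3,0],"dr":[0,0,0]},{"fingers":-1,"translation":[-0.17,0.42,0],"dr":[0,0,0]},{"fingers":-1,"translation":[-0.3,0.505,0],"dr":[0,0,0]},{"fingers":-1,"translation":[-0.455,0.545,0],"dr":[0,0,0]},{"fingers":-1,"translation":[-0.61,0.535,0],"dr":[0,0,0]},{"fingers":-1,"translation":[-0.755,0.475,0],"dr":[0,0,0]},{"fingers":-1,"translation":[-0.875,0.375,0],"dr":[0,0,0]},{"fingers":-1,"translation":[-0.96,0.24,0],"dr":[0,0,0]},{"fingers":-1,"translation":[-0.995,0.09,0],"dr":[0,0,0]}]'
```

```text
clock: 57.88
eef_pos: [0.6581, -0.1588, 0.0852]
tool_rot: [1.0, 0.003, 0.001, 0.0]
contact_force: [-2.7, 1.8, 9.4]
finger_gap: 0.0182
grasp_force: 59.1
clock: 59.12
eef_pos: [0.5585, -0.169, 0.0853]
tool_rot: [1.0, 0.002, 0.001, 0.001]
contact_force: [0.8, -1.5, 6.0]
finger_gap: 0.0187
grasp_force: 59.0
clock: 60.38
eef_pos: [0.6581, -0.1588, 0.0853]
tool_rot: [1.0, 0.003, 0.001, 0.0]
contact_force: [-3.1, 1.5, 9.5]
finger_gap: 0.0179
grasp_force: 59.3
clock: 61.62
eef_pos: [0.5584, -0.1689, 0.0852]
tool_rot: [1.0, 0.002, 0.001, 0.001]
contact_force: [1.9, -0.3, 6.4]
finger_gap: 0.0183
grasp_force: 59.0
```

```bash
python3 -m crank '[{"fingers":-1,"translation":[0.01,-0.155,0],"dr":[0,0,0]},{"fingers":-1,"translation":[0.07,-0.3,0],"dr":[0,0,0]},{"fingers":-1,"translation":[0.17,-0.42,0],"dr":[0,0,0]},{"fingers":-1,"translation":[0.3,-0.505,0],"dr":[0,0,0]},{"fingers":-1,"translation":[0.455,-0.545,0],"dr":[0,0,0]},{"fingers":-1,"translation":[0.61,-0.535,0],"dr":[0,0,0]},{"fingers":-1,"translation":[0.755,-0.475,0],"dr":[0,0,0]},{"fingers":-1,"translation":[0.875,-0.375,0],"dr":[0,0,0]}]'
python3 -m crank '[{"fingers":-1,"translation":[0.05,0.065,0],"dr":[0,0,0]},{"fingers":-1,"translation":[0.085,0.135,0],"dr":[0,0,0]},{"fingers":-1,"translation":[0.11,0.21,0],"dr":[0,0,0]},{"fingers":-1,"translation":[0.11,0.21,0],"dr":[0,0,0]}]'
python3 -m crank '[{"fingers":-1,"translation":[0.01,0.04,0],"dr":[0,0,0]},{"fingers":-1,"translation":[0.015,0.075,0],"dr":[0,0,0]},{"fingers":-1,"translation":[0.015,0.075,0],"dr":[0,0,0]}]'
python3 -m crank '[{"fingers":-1,"translation":[0,0.03,0],"dr":[0,0,0]},{"fingers":-1,"translation":[0,0.06,0],"dr":[0,0,0]},{"fingers":-1,"translation":[0,0.06,0],"dr":[0,0,0]}]'
```

```text
clock: 62.62
eef_pos: [0.646, -0.1301, 0.0852]
tool_rot: [1.0, 0.003, 0.001, 0.0]
contact_force: [-2.8, -0.6, 8.4]
finger_gap: 0.0184
grasp_force: 59.2
clock: 63.12
eef_pos: [0.6571, -0.1525, 0.0853]
tool_rot: [1.0, 0.002, 0.001, 0.001]
contact_force: [0.0, -1.2, 6.9]
finger_gap: 0.0184
grasp_force: 59.2
clock: 63.5
eef_pos: [0.658, -0.1582, 0.0852]
tool_rot: [1.0, 0.002, 0.0, -0.0]
contact_force: [-0.9, 2.8, 7.4]
finger_gap: 0.0182
grasp_force: 59.3
clock: 63.88
eef_pos: [0.6579, -0.1586, 0.0852]
tool_rot: [1.0, 0.002, 0.0, -0.005]
contact_force: [0.0, 13.9, 10.3]
finger_gap: 0.0182
grasp_force: 59.7
```

The carriage is at the lamp stop (14 N resistance at the expected angle). I'll release, lift, back away and check the stack and extractor.

```bash
python3 -m crank '[{"fingers":-1,"translation":[0,-0.04,0],"dr":[0,0,0]},{"fingers":-0.2,"translation":[0,-0.04,0],"dr":[0,0,0]},{"fingers":0.6,"translation":[0,-0.04,0],"dr":[0,0,0]},{"fingers":0.6,"translation":[0,-0.04,0],"dr":[0,0,0]},{"fingers":0.6,"translation":[0,-0.04,0],"dr":[0,0,0]},{"fingers":0.6,"translation":[0,-0.04,-0.3],"dr":[0,0,0]},{"fingers":1,"translation":[0,-0.04,-0.9],"dr":[0,0,0]},{"fingers":1,"translation":[-0.3,-0.04,-1],"dr":[0,0,0]},{"fingers":1,"translation":[-0.8,-0.04,-1],"dr":[0,0,0]},{"fingers":1,"translation":[-1,-0.04,-1],"dr":[0,0,0]}]'
python3 -m crank '[{"fingers":1,"translation":[-0.5,0,-0.3],"dr":[0,0,0]},{"fingers":1,"translation":[-1,0,-0.6],"dr":[0,0,0]},{"fingers":1,"translation":[-1,0,-0.6],"dr":[0,0,0]}]'
python3 -m crank '[{"fingers":1,"translation":[-0.5,-0.3,0],"dr":[0,0,0]},{"fingers":1,"translation":[-1,-0.6,0],"dr":[0,0,0]},{"fingers":1,"translation":[-1,-1,0],"dr":[0,0,0]},{"fingers":1,"translation":[-1,-1,0],"dr":[0,0,0]}]'
python3 -m crank '[{"fingers":1,"translation":[-0.2,-0.5,0],"dr":[0,0,0]},{"fingers":1,"translation":[-0.4,-1,0],"dr":[0,0,0]},{"fingers":1,"translation":[-0.4,-1,0],"dr":[0,0,0]}]'
python3 -m crank '[{"fingers":1,"translation":[-0.2,-0.5,0],"dr":[0,0,0]},{"fingers":1,"translation":[-0.4,-1,0],"dr":[0,0,0]},{"fingers":1,"translation":[-0.4,-1,0],"dr":[0,0,0]},{"fingers":1,"translation":[-0.4,-1,0],"dr":[0,0,0]},{"fingers":1,"translation":[-0.4,-1,0],"dr":[0,0,0]}]'
python3 - <<'E'
from h import *
print(ctrl.get_obs()["eef_pos"])
c=cap("wrist");s=cap("scene");t=cap("top")
a=cv2.resize(c["frame"],(800,500))[:,:,::-1]
cv2.imwrite("pics/w6.png",a)
b=cv2.resize(s["frame"][170:290,300:460,::-1],None,fx=2.5,fy=2.5,interpolation=cv2.INTER_CUBIC)
d=cv2.resize(t["frame"][190:310,110:270,::-1],None,fx=2.5,fy=2.5,interpolation=cv2.INTER_CUBIC)
cv2.imwrite("pics/st6.png",np.hstack([b,d]))
E
```

```text
clock: 65.12
eef_pos: [0.5551, -0.161, 0.1841]
tool_rot: [1.0, 0.002, -0.001, -0.0]
contact_force: [1.1, 0.3, 0.6]
finger_gap: 0.0854
grasp_force: 0.0
clock: 65.5
eef_pos: [0.4561, -0.162, 0.2465]
tool_rot: [1.0, 0.002, 0.002, 0.001]
contact_force: [0.6, 0.2, 0.1]
finger_gap: 0.0851
grasp_force: 0.0
clock: 66.0
eef_pos: [0.3572, -0.0604, 0.2435]
tool_rot: [1.0, 0.004, 0.0, -0.0]
contact_force: [0.4, 0.3, 0.7]
finger_gap: 0.0854
grasp_force: 0.0
clock: 66.38
eef_pos: [0.3163, 0.0397, 0.2434]
tool_rot: [1.0, 0.005, -0.0, -0.0]
contact_force: [-0.2, 0.4, 0.4]
finger_gap: 0.0854
grasp_force: 0.0
clock: 67.0
eef_pos: [0.2777, 0.1363, 0.2437]
tool_rot: [1.0, 0.001, 0.0, 0.0]
contact_force: [-0.9, 0.6, -0.7]
finger_gap: 0.0857
grasp_force: 0.0
[0.27765503 0.13625025 0.24367928]
```

View pics/w6.png

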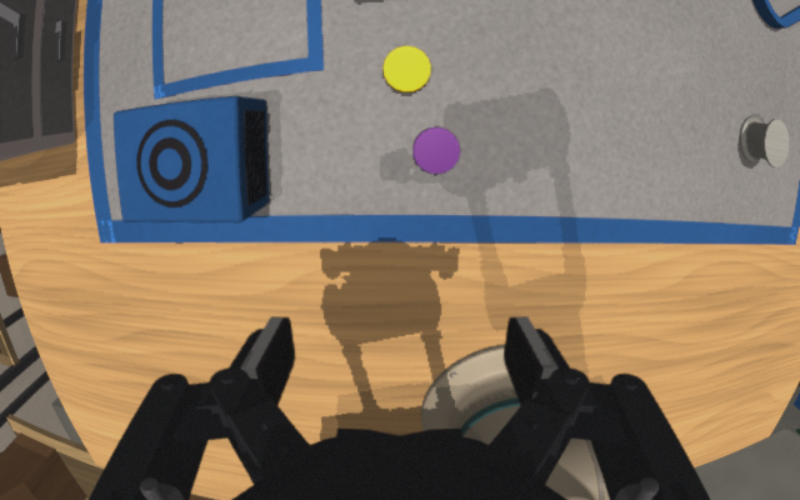

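View pics/st6.png

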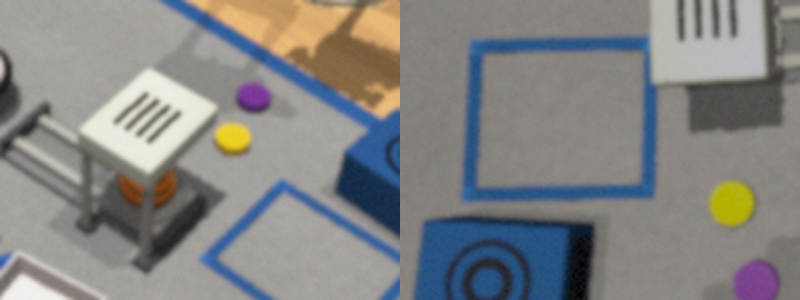

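The stack stands whole under the lamp. The extractor has been knocked back from the outline a few cm: in the wrist view its top corners are near (92,90), (190,78), (194,177) and (97,177) native. I'll move behind it and measure closer.

```bash
python3 -m crank '[{"fingers":1,"translation":[-0.1,-0.5,0],"dr":[0,0,0]},{"fingers":1,"translation":[-0.4,-1,0],"dr":[0,0,0]},{"fingers":1,"translation":[-0.4,-1,0],"dr":[0,0,0]}]'
python3 -m crank '[{"fingers":1,"translation":[0,-0.5,0],"dr":[0,0,0]},{"fingers":1,"translation":[0,-0.9,0],"dr":[0,0,0]},{"fingers":1,"translation":[0,-0.9,0],"dr":[0,0,0]},{"fingers":1,"translation":[0,-0.9,0],"dr":[0,0,0]},{"fingers":1,"translation":[0,-0.9,0],"dr":[0,0,0]}]'
cat > ext.py <<'E'
from h import *
def fitrect(c,mask,z,L):
    cs,_=cv2.findContours(mask.astype(np.uint8),cv2.RETR_EXTERNAL,cv2.CHAIN_APPROX_NONE)
    k=max(cs,key=cv2.contourArea)[:,0]
    p=np.array([at(c,q[1],q[0],z)[:2]*1000 for q in k],np.float32)
    return cv2.minAreaRect(p)
E
python3 - <<'E'
from ext import *
print(ctrl.get_obs()["eef_pos"])
c=cap("wrist");c["name"]="wrist";f=c["frame"]
cv2.imwrite("pics/w7.png",cv2.resize(f,(800,500))[:,:,::-1])
for m in ctrl.mark_of("extractor",c)[:1]:print("ext mark",at(c,*m["location"],0).round(4))
for m in ctrl.mark_of("outline",c)[:1]:print("out mark",at(c,*m["location"],0).round(4))
E
```

```text
clock: 67.53
eef_pos: [0.2341, 0.2396, 0.2437]
tool_rot: [1.0, 0.006, -0.001, -0.0]
contact_force: [0.9, -0.7, -0.1]
finger_gap: 0.0854
grasp_force: 0.0
clock: 68.15
eef_pos: [0.2359, 0.3258, 0.2437]
tool_rot: [1.0, 0.001, 0.0, 0.0]
contact_force: [0.1, -0.0, -0.6]
finger_gap: 0.0854
grasp_force: 0.0
[0.23590248 0.32581894 0.24373993]
ext mark [0.3287 0.3361 0.    ]
```

View pics/w7.png

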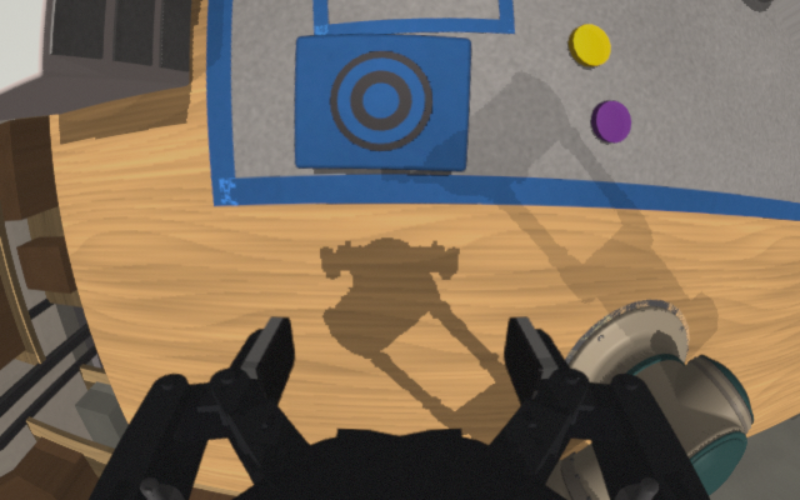

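The extractor top face corners are near (297,37), (470,40), (466,170), (295,167) in the view. The outline's near strip runs from (322,28) to (508,27).

Run:
```python
from ext import *
c=cap("wrist");c["name"]="wrist"
W=lambda x,y,z:(at(c,y/1.25,x/1.25,z)[:2]*1000).round(1)
e=[W(297,37,.08),W(470,40,.08),W(466,170,.08),W(295,167,.08)];print(e,np.mean(e,0))
for a,b in((0,1),(1,2),(3,2),(0,3)):
    d=e[a]-e[b];print(np.linalg.norm(d).round(1),np.arctan2(d[1],d[0]).round(3))
print("near strip inner R",W(501,18,0),W(500,0,0),"outer R",W(514,33,0),"inner L",W(329,22,0),W(329,0,0),"outer L",W(314,33,0))
o=[W(329,22,0),W(501,20,0)];d=o[0]-o[1];print("near inner",o,np.linalg.norm(d),np.arctan2(d[1],d[0])-np.pi/2)
t=cap("top")
hsv=cv2.cvtColor(t["frame"],cv2.COLOR_RGB2HSV)
m=((hsv[...,0]>100)&(hsv[...,0]<125)&(hsv[...,1]>120)).astype(np.uint8)
cs,h=cv2.findContours(m,cv2.RETR_CCOMP,cv2.CHAIN_APPROX_NONE)
for i,k in enumerate(cs):
    if h[0][i][3]>=0 and cv2.contourArea(k)>1500:
        p=np.array([at(t,q[1],q[0],0)[:2]*1000 for q in k[:,0]],np.float32);print("hole",cv2.minAreaRect(p))
```

```text
[array([387.9, 406.2]), array([384. , 270.5]), array([278.9, 271.9]), array([281.7, 409.5])] [333.125 339.525]
135.8 1.542
105.1 -0.013
137.6 1.55
106.3 -0.031
near strip inner R [428.3 224.2] [448.3 224.9] outer R [413.4 210.7] inner L [420.2 394.8] [444.4 395.3] outer L [409.5 409.8]
near inner [array([420.2, 394.8]), array([426.1, 224.2])] 170.70199178685647 0.03457004380497164
```

Run:
```python
from h import *
c=cap("wrist");T=np.array(c["world_to_cam"]);print("cam",-T[:3,:3].T@T[:3,3],ctrl.get_obs()["eef_pos"],ctrl.get_obs()["q"].round(2))
```

```text
cam [0.31616812 0.32626074 0.38582959] [0.23552725 0.3269168  0.24388895] [ 0.77  0.    1.81 -0.    1.33  2.34]
```

```bash
python3 -m crank '[{"fingers":1,"translation":[0,-0.11,0.4],"dr":[0,0,-0.006]},{"fingers":1,"translation":[0,-0.11,0.9],"dr":[0,0,-0.006]},{"fingers":1,"translation":[0,-0.11,1],"dr":[0,0,-0.006]},{"fingers":1,"translation":[0,-0.11,1],"dr":[0,0,-0.006]}]'
python3 -m crank '[{"fingers":1,"translation":[0,0,0.4],"dr":[0,0,0]},{"fingers":1,"translation":[0,0,0.9],"dr":[0,0,0]},{"fingers":1,"translation":[0,0,1],"dr":[0,0,0]},{"fingers":1,"translation":[0,0,1],"dr":[0,0,0]}]'
python3 -m crank '[{"fingers":1,"translation":[0,0,0.1],"dr":[0,0,0]},{"fingers":1,"translation":[0,0,0.2],"dr":[0,0,0]},{"fingers":1,"translation":[0.1,0,0.2],"dr":[0,0,0]},{"fingers":1,"translation":[0.2,0,0.2],"dr":[0,0,0]},{"fingers":1,"translation":[0.3,0,0.2],"dr":[0,0,0]},{"fingers":1,"translation":[0.4,0,0.2],"dr":[0,0,0]},{"fingers":1,"translation":[0.5,0,0.2],"dr":[0,0,0]}]'
```

```text
clock: 68.95
eef_pos: [0.2356, 0.3384, 0.1441]
tool_rot: [1.0, 0.021, -0.0, 0.0]
contact_force: [-0.1, 0.7, 0.5]
finger_gap: 0.0852
grasp_force: 0.0
clock: 69.45
eef_pos: [0.2364, 0.3392, 0.0449]
tool_rot: [1.0, 0.021, 0.001, -0.001]
contact_force: [0.1, 0.9, 0.5]
finger_gap: 0.0856
grasp_force: 0.0
clock: 70.32
eef_pos: [0.283, 0.3386, 0.0238]
tool_rot: [1.0, 0.021, -0.003, 0.002]
contact_force: [-7.2, -0.5, 7.2]
finger_gap: 0.0856
grasp_force: 0.0
```

```bash
python3 -m crank '[{"fingers":1,"translation":[0.1,0,0],"dr":[0,0,0]},{"fingers":1,"translation":[0.2,0,0],"dr":[0,0,0]},{"fingers":1,"translation":[0.3,0,0],"dr":[0,0,0]},{"fingers":1,"translation":[0.4,0,0],"dr":[0,0,0]},{"fingers":1,"translation":[0.5,0,0],"dr":[0,0,0]},{"fingers":1,"translation":[0.6,0,0],"dr":[0,0,0]},{"fingers":1,"translation":[0.7,0,0],"dr":[0,0,0]},{"fingers":1,"translation":[0.8,0,0],"dr":[0,0,0]},{"fingers":1,"translation":[0.9,0,0],"dr":[0,0,0]},{"fingers":1,"translation":[0.95,0,0],"dr":[0,0,0]}]'
python3 -m crank '[{"fingers":1,"translation":[0.08,0,0],"dr":[0,0,0]},{"fingers":1,"translation":[0.16,0,0],"dr":[0,0,0]},{"fingers":1,"translation":[0.22,0,0],"dr":[0,0,0]},{"fingers":1,"translation":[0.27,0,0],"dr":[0,0,0]},{"fingers":1,"translation":[0.3,0,0],"dr":[0,0,0]},{"fingers":1,"translation":[0.3,0,0],"dr":[0,0,0]}]'
python3 - <<'E'
from h import *
print(ctrl.get_obs()["eef_pos"])
c=cap("wrist");t=cap("top")
a=cv2.resize(c["frame"][:,:,::-1],(480,300));b=cv2.resize(t["frame"][190:310,130:258,::-1],(320,300),interpolation=cv2.INTER_CUBIC)
cv2.imwrite("pics/p8.png",np.hstack([a,b]))
for n,k in(("wrist",c),("top",t)):
    k["name"]=n
    for m in ctrl.mark_of("extractor",k)[:1]:print("ext mark",n,at(k,*m["location"],0).round(4))
E
```

```text
clock: 71.58
eef_pos: [0.3784, 0.3433, 0.0239]
tool_rot: [1.0, 0.021, -0.003, 0.001]
contact_force: [-7.6, 0.1, 8.9]
finger_gap: 0.0853
grasp_force: 0.0
clock: 72.32
eef_pos: [0.4084, 0.3446, 0.024]
tool_rot: [1.0, 0.021, -0.002, 0.001]
contact_force: [-6.2, -0.7, 5.7]
finger_gap: 0.0852
grasp_force: 0.0
[0.40844318 0.34463787 0.02395517]
ext mark wrist [0.4763 0.3466 0.    ]
ext mark top [0.4784 0.3468 0.    ]
```

View pics/p8.png

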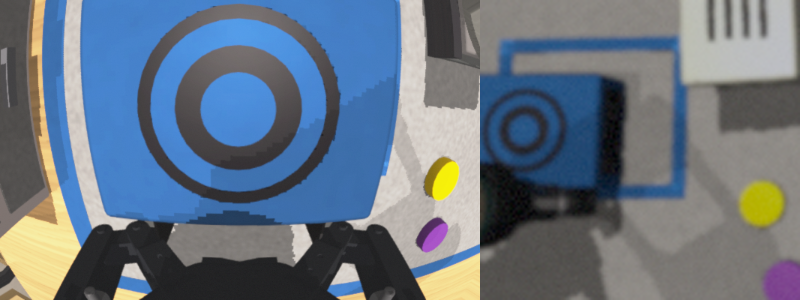

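```bash
python3 -m crank '[{"fingers":1,"translation":[0.06,0,0],"dr":[0,0,0]},{"fingers":1,"translation":[0.11,0,0],"dr":[0,0,0]},{"fingers":1,"translation":[0.15,0,0],"dr":[0,0,0]},{"fingers":1,"translation":[0.165,0,0],"dr":[0,0,0]},{"fingers":1,"translation":[0.165,0,0],"dr":[0,0,0]},{"fingers":1,"translation":[0.165,0,0],"dr":[0,0,0]}]'
python3 -m crank '[{"fingers":1,"translation":[-0.2,0,0],"dr":[0,0,0]},{"fingers":1,"translation":[-0.6,0,0],"dr":[0,0,0]},{"fingers":1,"translation":[-0.6,0,-0.4],"dr":[0,0,0]},{"fingers":1,"translation":[-0.6,0,-1],"dr":[0,0,0]},{"fingers":1,"translation":[-0.6,0,-1],"dr":[0,0,0]},{"fingers":1,"translation":[-0.6,0,-1],"dr":[0,0,0]}]'
python3 -m crank '[{"fingers":1,"translation":[0,0,-0.5],"dr":[0,0,-0.25]},{"fingers":1,"translation":[0,-0.2,-1],"dr":[0,0,-0.25]},{"fingers":1,"translation":[0.3,-0.7,-1],"dr":[0,0,-0.25]},{"fingers":1,"translation":[0.7,-1,-1],"dr":[0,0,-0.25]},{"fingers":1,"translation":[1,-1,-1],"dr":[0,0,-0.25]},{"fingers":1,"translation":[1,-1,-1],"dr":[0,0,-0.25]},{"fingers":1,"translation":[1,-1,-1],"dr":[0,0,-0.25]},{"fingers":1,"translation":[1,-1,-1],"dr":[0,0,-0.25]},{"fingers":1,"translation":[1,-1,-1],"dr":[0,0,-0.25]},{"fingers":1,"translation":[1,-1,-1],"dr":[0,0,-0.25]}]'
python3 - <<'E'
from h import *
print(ctrl.get_obs()["eef_pos"],R.from_quat(ctrl.get_obs()["tool_rot"]).as_matrix()[:2,0])
for n in("wrist","top","scene"):
    k=cap(n);k["name"]=n
    for m in ctrl.mark_of("extractor",k)[:1]:print("ext mark",n,at(k,*m["location"],0).round(4))
E
```

```text
clock: 73.28
eef_pos: [0.4246, 0.3454, 0.024]
tool_rot: [1.0, 0.021, -0.002, 0.001]
contact_force: [-6.4, -0.7, 6.5]
finger_gap: 0.0854
grasp_force: 0.0
clock: 74.03
eef_pos: [0.3661, 0.3435, 0.1236]
tool_rot: [1.0, 0.021, -0.0, 0.0]
contact_force: [0.1, 0.3, -0.4]
finger_gap: 0.0856
grasp_force: 0.0
clock: 75.28
eef_pos: [0.4617, 0.4474, 0.2213]
tool_rot: [0.692, 0.722, -0.002, -0.0]
contact_force: [0.3, 0.3, -0.1]
finger_gap: 0.0855
grasp_force: 0.0
[0.4617214  0.44737808 0.22128718] [-0.04152781  0.99913392]
ext mark wrist [0.4932 0.3508 0.    ]
ext mark top [0.4988 0.3479 0.    ]
ext mark scene [0.5033 0.3485 0.    ]
```

Run:
```python
from h import *
c=cap("wrist");c["name"]="wrist"
T=np.array(c["world_to_cam"]);print("cam",-T[:3,:3].T@T[:3,3])
cv2.imwrite("pics/w9.png",cv2.resize(c["frame"],(800,500))[:,:,::-1])
```

```text
cam [0.45844706 0.52829015 0.36526945]
```

View pics/w9.png

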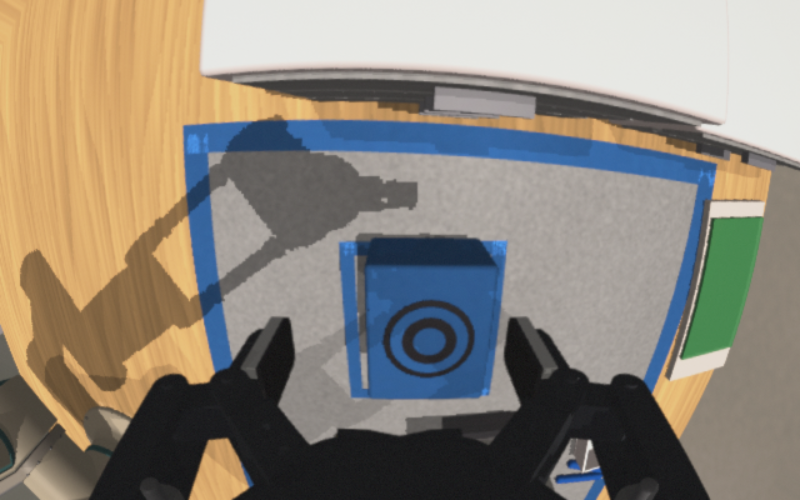

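Run:
```python
from h import *
c=cap("wrist");c["name"]="wrist"
W=lambda x,y,z:(at(c,y/1.25,x/1.25,z)[:2]*1000).round(1)
print("cab foot",W(480,118,0),W(350,108,0),"cab top edge if z=.25/.2",W(480,85,.25),W(480,85,.2),W(480,80,.3),"border",W(450,130,0))
e=[W(365,265,.08),W(497,265,.08),W(491,398,.08),W(351,398,.08)];print("ext",e,np.mean(e,0))
for a,b in((0,1),(1,2),(3,2),(0,3)):
    d=e[a]-e[b];print(np.linalg.norm(d).round(1),np.arctan2(d[1],d[0]).round(3))
print("outline inner far-left (near robot,+y)",W(357,258,0),"outer",W(341,241,0),"outer R",W(507,241,0),"left inner at",W(368,390,0))
```

```text
cab foot [534.4 536.5] [412.5 539.6] cab top edge if z=.25/.2 [481.9 540.9] [492.  546.4] [471.7 536.3] border [506.6 522.9]
ext [array([436.4, 416.1]), array([542.5, 420.4]), array([559. , 281.1]), array([423.4, 277.9])] [490.325 348.875]
106.2 -3.101
140.3 1.689
135.6 -3.118
138.8 1.477
outline inner far-left (near robot,+y) [422.  391.9] outer [405.8 409.3] outer R [573.4 416.6] left inner at [434.5 222.5]
```

The cabinet front stands at y≈0.54, so the wrist camera (80 mm ahead of the tool) must not go further that way. I'll turn back to yaw 0 and push sideways with the shut fingers instead.

```bash
python3 -m crank '[{"fingers":-1,"translation":[0,0.26,0],"dr":[0,0,0.25]},{"fingers":-1,"translation":[0,0.26,0],"dr":[0,0,0.25]},{"fingers":-1,"translation":[0,0.26,0],"dr":[0,0,0.25]},{"fingers":-1,"translation":[0,0.26,0],"dr":[0,0,0.25]},{"fingers":-1,"translation":[0,0.26,0],"dr":[0,0,0.25]},{"fingers":-1,"translation":[0,0.26,0],"dr":[0,0,0.25]},{"fingers":-1,"translation":[0,0.26,0],"dr":[0,0,0.25]},{"fingers":-1,"translation":[0,0.26,0],"dr":[0,0,0.25]},{"fingers":-1,"translation":[0,0.26,0],"dr":[0,0,0.25]},{"fingers":-1,"translation":[0,0.26,0],"dr":[0,0,0.25]}]'
python3 -m crank '[{"fingers":-1,"translation":[0,-0.02,0],"dr":[0,0,0]},{"fingers":-1,"translation":[0,-0.02,0],"dr":[0,0,0]}]'
```

```text
clock: 76.92
eef_pos: [0.4884, 0.4491, 0.2238]
tool_rot: [1.0, 0.022, 0.0, -0.0]
contact_force: [0.3, 0.0, 0.5]
finger_gap: 0.0
grasp_force: 0.0
clock: 77.18
eef_pos: [0.4883, 0.4513, 0.2238]
tool_rot: [1.0, 0.022, 0.0, -0.0]
contact_force: [-0.6, -0.5, 0.5]
finger_gap: 0.0002
grasp_force: 0.0
```

```bash
python3 -m crank '[{"fingers":-1,"translation":[0,0,0.4],"dr":[0,0,0]},{"fingers":-1,"translation":[0,0,0.8],"dr":[0,0,0]},{"fingers":-1,"translation":[0,0,1],"dr":[0,0,0]},{"fingers":-1,"translation":[0,0,1],"dr":[0,0,0]}]'
python3 -m crank '[{"fingers":-1,"translation":[0,0,0.3],"dr":[0,0,0]},{"fingers":-1,"translation":[0,0,0.6],"dr":[0,0,0]},{"fingers":-1,"translation":[0,0,0.9],"dr":[0,0,0]},{"fingers":-1,"translation":[0,0,0.96],"dr":[0,0,0]},{"fingers":-1,"translation":[0,0,0.96],"dr":[0,0,0]}]'
python3 -m crank '[{"fingers":-1,"translation":[0,0.1,0],"dr":[0,0,0]},{"fingers":-1,"translation":[0,0.15,0],"dr":[0,0,0]},{"fingers":-1,"translation":[0,0.2,0],"dr":[0,0,0]},{"fingers":-1,"translation":[0,0.25,0],"dr":[0,0,0]},{"fingers":-1,"translation":[0,0.25,0],"dr":[0,0,0]}]'
```

```text
clock: 77.68
eef_pos: [0.4872, 0.4503, 0.1218]
tool_rot: [1.0, 0.021, -0.002, 0.001]
contact_force: [0.0, 0.3, -0.7]
finger_gap: 0.0001
grasp_force: 0.0
clock: 78.3
eef_pos: [0.4893, 0.4529, 0.0293]
tool_rot: [1.0, 0.021, 0.001, -0.001]
contact_force: [-0.6, 2.6, 1.4]
finger_gap: 0.0001
grasp_force: 0.0
clock: 78.92
eef_pos: [0.4908, 0.4274, 0.0298]
tool_rot: [1.0, 0.021, 0.002, -0.001]
contact_force: [-0.6, 4.3, 5.8]
finger_gap: -0.0001
grasp_force: 0.0
```

```bash
python3 -m crank '[{"fingers":-1,"translation":[0,0.06,0],"dr":[0,0,0]},{"fingers":-1,"translation":[0,0.11,0],"dr":[0,0,0]},{"fingers":-1,"translation":[0,0.15,0],"dr":[0,0,0]},{"fingers":-1,"translation":[0,0.15,0],"dr":[0,0,0]}]'
cat > em.py <<'E'
from h import *
t=cap("top");f=t["frame"];hsv=cv2.cvtColor(f,cv2.COLOR_RGB2HSV)
for n,k in(("top",t),("scene",cap("scene")),("wrist",cap("wrist"))):
    k["name"]=n
    for m in ctrl.mark_of("extractor",k)[:1]:print("ext mark",n,round(m["p"],2),at(k,*m["location"],0).round(4))
b=cv2.resize(f[190:310,130:258,::-1],None,fx=4.6,fy=4.6,interpolation=cv2.INTER_CUBIC)
cv2.imwrite(sys.argv[1],b)
E
python3 em.py pics/t10.png
```

```text
clock: 79.42
eef_pos: [0.4915, 0.4128, 0.0297]
tool_rot: [1.0, 0.021, 0.002, -0.002]
contact_force: [-0.1, 6.1, 4.6]
finger_gap: -0.0003
grasp_force: 0.0
ext mark top 0.59 [0.4997 0.317  0.    ]
ext mark scene 0.93 [0.5052 0.3123 0.    ]
ext mark wrist 0.62 [0.4945 0.3068 0.    ]
```

View pics/t10.png

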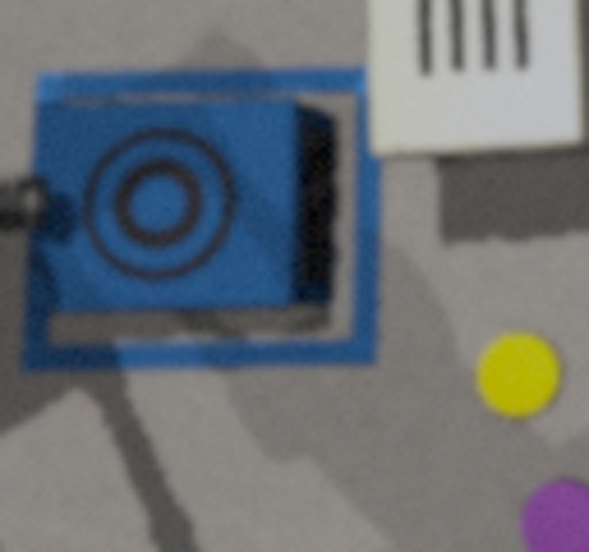

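Run:
```python
from h import *
t=cap("top");B=lambda x,y,z:(at(t,190+(y+.5)/4.6-.5,130+(x+.5)/4.6-.5,z)[:2]*1000).round(1)
r=[B(357,95,0),B(352,343,0),B(50,343,0)];print("inner RF,RN,LN",r)
b=[B(333,303,0),B(336,118,0)];print("base RN,RF",b)
e=[B(40,100,.08),B(298,100,.08),B(298,307,.08),B(36,305,.08)];print("top",e,np.mean(e,0))
for a,c in((0,1),(1,2),(3,2),(0,3)):
    d=e[a]-e[c];print(np.linalg.norm(d).round(1),np.arctan2(d[1],d[0]).round(3))
```

```text
inner RF,RN,LN [array([567.4, 234.2]), array([426.7, 226.8]), array([421.6, 396.6])]
base RN,RF [array([448.6, 239.1]), array([553.7, 245.3])]
top [array([550.3, 378.2]), array([554.4, 242.3]), array([446.6, 233.9]), array([443.6, 369.4])] [498.725 305.95 ]
136.0 1.601
108.1 0.078
135.5 1.593
107.1 0.082
```

```bash
python3 -m crank '[{"fingers":-1,"translation":[0,-0.15,0],"dr":[0,0,0]},{"fingers":-1,"translation":[0,-0.15,-0.4],"dr":[0,0,0]},{"fingers":-1,"translation":[0,-0.15,-0.9],"dr":[0,0,0]},{"fingers":-1,"translation":[0,-0.15,-1],"dr":[0,0,0]},{"fingers":1,"translation":[0.3,-0.15,-1],"dr":[0,0,0]},{"fingers":1,"translation":[0.8,0,-1],"dr":[0,0,0]},{"fingers":1,"translation":[1,0.4,-1],"dr":[0,0,0]},{"fingers":1,"translation":[1,0.8,-1],"dr":[0,0,0]},{"fingers":1,"translation":[1,0.98,-1],"dr":[0,0,0]},{"fingers":1,"translation":[1,0.98,-1],"dr":[0,0,0]}]'
python3 -m crank '[{"fingers":1,"translation":[0.2,0,0],"dr":[0,0,0]},{"fingers":1,"translation":[0.3,0,0.2],"dr":[0,0,0]},{"fingers":1,"translation":[0.3,0,0.6],"dr":[0,0,0]},{"fingers":1,"translation":[0.3,0,1],"dr":[0,0,0]},{"fingers":1,"translation":[0.3,0,1],"dr":[0,0,0]},{"fingers":1,"translation":[0.3,0,1],"dr":[0,0,0]}]'
python3 -m crank '[{"fingers":1,"translation":[-0.1,0,0.05],"dr":[0,0,0]},{"fingers":1,"translation":[-0.2,0,0.05],"dr":[0,0,0]},{"fingers":1,"translation":[-0.3,0,0.05],"dr":[0,0,0]},{"fingers":1,"translation":[-0.3,0,0.05],"dr":[0,0,0]},{"fingers":1,"translation":[-0.3,0,0.05],"dr":[0,0,0]}]'
```

```text
clock: 81.03
eef_pos: [0.5936, 0.3167, 0.1271]
tool_rot: [1.0, 0.02, -0.001, 0.0]
contact_force: [0.5, 0.6, 0.1]
finger_gap: 0.0853
grasp_force: 0.0
clock: 81.78
eef_pos: [0.6243, 0.3197, 0.0281]
tool_rot: [1.0, 0.022, 0.0, -0.0]
contact_force: [2.0, 0.0, 0.8]
finger_gap: 0.0853
grasp_force: 0.0
clock: 82.4
eef_pos: [0.5944, 0.3176, 0.0232]
tool_rot: [1.0, 0.021, 0.001, -0.0]
contact_force: [-0.3, -0.8, -0.1]
finger_gap: 0.085
grasp_force: 0.0
```

Creeping in until contact.

```bash
python3 -m crank '[{"fingers":1,"translation":[-0.1,0,0],"dr":[0,0,0]},{"fingers":1,"translation":[-0.18,0,0],"dr":[0,0,0]},{"fingers":1,"translation":[-0.18,0,0],"dr":[0,0,0]}]'
python3 -m crank '[{"fingers":1,"translation":[-0.04,0,0],"dr":[0,0,0]},{"fingers":1,"translation":[-0.06,0,0],"dr":[0,0,0]},{"fingers":1,"translation":[-0.06,0,0],"dr":[0,0,0]}]'
python3 -m crank '[{"fingers":1,"translation":[-0.03,0,0],"dr":[0,0,0]},{"fingers":1,"translation":[-0.06,0,0],"dr":[0,0,0]},{"fingers":1,"translation":[-0.06,0,0],"dr":[0,0,0]}]'
```

```text
clock: 82.78
eef_pos: [0.575, 0.3166, 0.0226]
tool_rot: [1.0, 0.021, -0.001, 0.0]
contact_force: [0.4, -0.4, 0.2]
finger_gap: 0.0852
grasp_force: 0.0
clock: 83.15
eef_pos: [0.57, 0.3165, 0.0228]
tool_rot: [1.0, 0.021, 0.0, 0.0]
contact_force: [0.1, -0.5, 0.2]
finger_gap: 0.0856
grasp_force: 0.0
clock: 83.52
eef_pos: [0.5642, 0.3162, 0.0229]
tool_rot: [1.0, 0.021, 0.0, 0.0]
contact_force: [0.7, 0.0, -0.2]
finger_gap: 0.0855
grasp_force: 0.0
```

```bash
python3 -m crank '[{"fingers":1,"translation":[-0.02,0,0],"dr":[0,0,0]},{"fingers":1,"translation":[-0.03,0,0],"dr":[0,0,0]},{"fingers":1,"translation":[-0.03,0,0],"dr":[0,0,0]}]'
python3 -m crank '[{"fingers":1,"translation":[-0.01,0,0],"dr":[0,0,0]},{"fingers":1,"translation":[-0.02,0,0],"dr":[0,0,0]},{"fingers":1,"translation":[-0.02,0,0],"dr":[0,0,0]}]'
```

```text
clock: 83.9
eef_pos: [0.5618, 0.3162, 0.023]
tool_rot: [1.0, 0.021, 0.001, -0.0]
contact_force: [3.7, 0.1, -0.6]
finger_gap: 0.0856
grasp_force: 0.0
clock: 84.28
eef_pos: [0.5592, 0.3162, 0.0229]
tool_rot: [1.0, 0.021, 0.0, -0.0]
contact_force: [3.6, -0.4, -0.1]
finger_gap: 0.0854
grasp_force: 0.0
```

```bash
python3 -m crank '[{"fingers":1,"translation":[0.2,0,0],"dr":[0,0,0]},{"fingers":1,"translation":[0.3,0,0],"dr":[0,0,0]},{"fingers":1,"translation":[0.3,0,-0.4],"dr":[0,0,0]},{"fingers":1,"translation":[0.3,0,-0.9],"dr":[0,0,0]},{"fingers":1,"translation":[0.3,0,-1],"dr":[0,0,0]}]'
python3 -m crank '[{"fingers":1,"translation":[0,0,-0.5],"dr":[0,0,0]},{"fingers":1,"translation":[-0.3,0,-1],"dr":[0,0,0]},{"fingers":1,"translation":[-0.8,0,-1],"dr":[0,0,0]},{"fingers":1,"translation":[-1,0,-1],"dr":[0,0,0]}]'
python3 -m crank '[{"fingers":1,"translation":[-0.5,0,-0.3],"dr":[0,0,0]},{"fingers":1,"translation":[-1,0,-0.5],"dr":[0,0,0]},{"fingers":1,"translation":[-1,0,-0.5],"dr":[0,0,0]},{"fingers":1,"translation":[-1,0,-0.5],"dr":[0,0,0]},{"fingers":1,"translation":[-1,0,-0.5],"dr":[0,0,0]}]'
python3 - <<'E'
from h import *
print(ctrl.get_obs()["eef_pos"])
c=cap("wrist");c["name"]="wrist";T=np.array(c["world_to_cam"]);print("cam",-T[:3,:3].T@T[:3,3])
cv2.imwrite("pics/w11.png",cv2.resize(c["frame"],(800,500))[:,:,::-1])
for n in("wrist","top","scene"):
    k=c if n=="wrist" else cap(n);k["name"]=n
    for m in ctrl.mark_of("extractor",k)[:1]:print("ext mark",n,at(k,*m["location"],0).round(4))
E
```

```text
clock: 84.9
eef_pos: [0.5901, 0.3182, 0.1264]
tool_rot: [1.0, 0.021, 0.002, -0.001]
contact_force: [0.6, -0.4, 0.0]
finger_gap: 0.0857
grasp_force: 0.0
clock: 85.4
eef_pos: [0.4853, 0.3125, 0.2224]
tool_rot: [1.0, 0.022, -0.002, 0.0]
contact_force: [-0.4, 0.1, 0.1]
finger_gap: 0.0852
grasp_force: 0.0
clock: 86.02
eef_pos: [0.3897, 0.3086, 0.2715]
tool_rot: [1.0, 0.021, -0.001, 0.001]
contact_force: [-0.1, 0.4, 0.3]
finger_gap: 0.0852
grasp_force: 0.0
[0.38973518 0.3085949  0.2715316 ]
cam [0.47056729 0.31134735 0.41325482]
ext mark wrist [0.4932 0.3094 0.    ]
ext mark top [0.4941 0.3197 0.    ]
ext mark scene [0.4913 0.3044 0.    ]
```

View pics/w11.png

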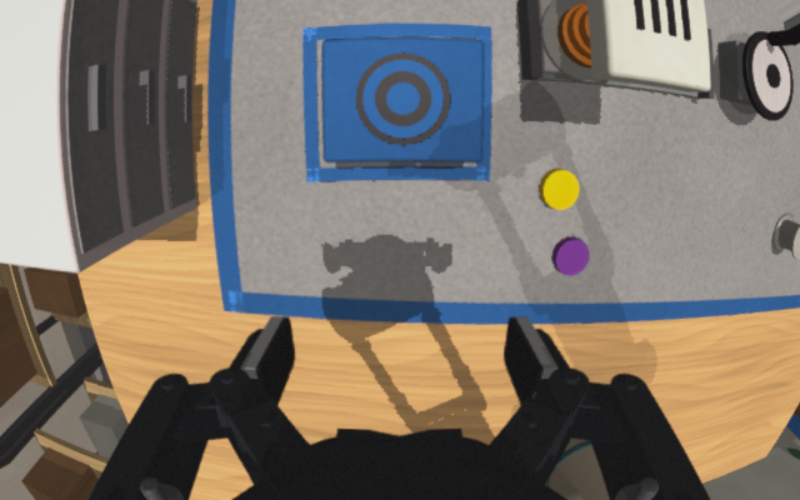

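The extractor sits inside its outline and is square by eye, with top corners near (322,38) and (485,163) and outline outer corners near (304,28) and (489,180). The stack under the hood is whole. One numeric check follows.

Run:
```python
from h import *
c=cap("wrist");c["name"]="wrist"
W=lambda x,y,z:at(c,y/1.25,x/1.25,z)[:2]*1000
for nm,e in(("box",[W(322,38,.08),W(483,39,.08),W(485,163,.08),W(322,162,.08)]),("outer",[W(303,28,0),W(491,26,0),W(490,180,0),W(307,182,0)])):
    print(nm,np.mean(e,0).round(1),[(np.linalg.norm(e[a]-e[b]).round(1),np.arctan2(*(e[a]-e[b])[::-1]).round(3)) for a,b in((0,1),(1,2),(3,2),(0,3))])
im=c["frame"][10:160,225:410,::-1];cv2.imwrite("pics/w12.png",cv2.resize(im,None,fx=4,fy=4,interpolation=cv2.INTER_CUBIC))
```

```text
box [490.9 308.1] [(np.float64(137.4), np.float64(1.611)), (np.float64(110.0), np.float64(0.075)), (np.float64(142.4), np.float64(1.609)), (np.float64(109.7), np.float64(0.029))]
outer [492.7 313.1] [(np.float64(200.2), np.float64(1.624)), (np.float64(170.6), np.float64(0.054)), (np.float64(200.8), np.float64(1.625)), (np.float64(170.7), np.float64(0.051))]
```

View pics/w12.png

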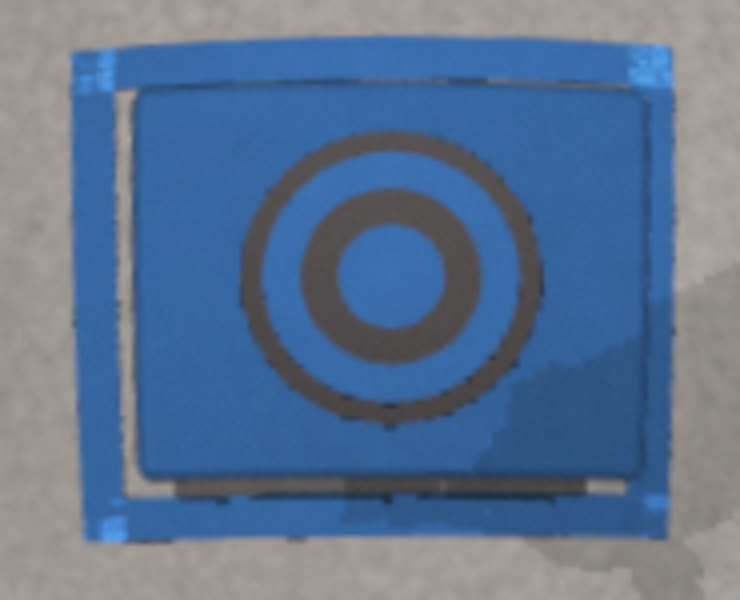

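```bash
python3 -c "
from cell import ctrl
print(ctrl.get_obs()['contact_force']);print(ctrl.finish_job())"
```

```text
[ 0.46065497  0.67002264 -0.24236764]
the job is handed in; nothing more can be done
None
```

The job is handed in: all four amber discs are stacked, whole, with the carriage wound in against the lamp stop, and the extractor stands square inside its outline, about 5 mm off centre after being knocked back mid-run; no verdict was returned.

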